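Sweep the stand plate clean, stand the tall cylinders on it and seat their stoppers

ROBOT

A 6-joint arm with a two-finger parallel gripper is mounted at the origin on a cart in front of the work surface, level with it; the furniture and walls round the work are solid. World frame = base frame: x ahead of the robot, y to its left, z up, the work surface at z = 0. Lengths are in m, angles in rad, forces in N, time in s.
With the tool pointing down it reaches from about 0.3 to 0.85 m from the base axis. Payload 5.4 kg.
Tool frame: the origin (TCP) lies at the very end of the fingers, on their centre line; the grasp point (between the pads) lies 19 mm behind it; x points along the fingers, y is the direction in which the jaws open and shut, and the axes are right-handed (so a half turn about x gives the same grasp; the last joint's range is limited). The gripper opens to 85 mm and grips with 20 to 120 N. Pads are 22 mm wide; open, the fingers measure 114 mm over their backs; the gripper's body (76 mm by 85 mm) begins 54 mm behind the grasp point. The pads swing forward as they close: fully open they stand 13 mm farther back than shut.
Start: joints at [1.07, 0.158, 1.597, -0, 1.386, -0.21], TCP at [0.165, 0.551, 0.231] pointing down, gripper open.
Joint ranges: [-2.91, 2.91], [-0.94, 2.29], [0.18, 2.7], [-1.29, 4.43], [0.17, 2.64], [-3, 3]. Speed limits (rad/s): [2.57, 2.57, 3.14, 3.14, 3.14, 3.14].

INTERFACE

Orientations are given as a unit quaternion [w, x, y, z].
In Python, from plant import readout, get_image, calibration, bot gives the robot as it stands. The module is installed in compiled form; this text tells all that it offers.
- The arm moves only by the tool play_rows, never from a script. Its argument "plan" is a list of rows, each a list of 7 numbers: the closure, from -1 (fully open) to 1 (shut), then the shift along the tool's x, y, z in m, then the turn, a rotation vector about the tool's x, y, z in rad. A call has 1 to 5 rows; each row shifts and turns the commanded pose from where the row before left it, along the tool's axes as they then stand; what a row does not reach is not made up. A row lasts 1/8 s, in which the tool goes at most 62.5 mm and 10.7 degrees, less where a joint would pass 70% of its speed; a pose out of reach is approached as far as the arm can. A call is refused whole if a number of a shift passes 0.0625 or a number of a turn 0.188, either way. A call with a gripper value outside its range is refused whole. The fingers move at their own pace and stop on an object; "grip_force" is the grip in N (left out, the last holds). Time passes only in rows, so rows that do not move let the fingers close. It gives the time, the measured TCP pose, the force and the opening at its end, in the units of the state.
- readout.state(): the state, without advancing time (a new reading comes with each control period).
- get_image(name): name is "scene" or "top" or "wrist"; returns (picture, depth): 400x640x3 uint8, blue, green, red; 400x640 float32, m along the optical axis (not along the pixel's ray), 0 where there is no reading.
- calibration(name): a dict with "fx", "fy", "cx", "cy" (pixels), "k1" (the pictures are not rectified: a ray, as slopes to the right and down, at radius r is drawn at 1 + k1 r^2 times it, then the intrinsics apply), "rvec" (rotation vector, rad) and "tvec" (3), from world to camera coordinates, as OpenCV has them; the wrist camera has in their place "hand_eye" (4x4, takes a point from camera to tool coordinates, whose origin is the TCP and whose axes are the tool frame's). Camera axes: x right, y down, z forward; pixel columns grow to the right and rows downward; lengths in m; the calibration is good to about 2 mm. A picture is of the moment at which its call begins: read the wrist's pose just before it. calibration takes no time and is no camera call.
- bot.close_job(): hands the job in, once; it reports no verdict.
The state is a dict: "time": time; "qpos": joint angles; "dq": joint speeds; "joint_efforts": joint torques, N m; "tool_pos": TCP position; "ee_rot": TCP orientation; "force": force on the tool from outside, world axes, zero at the start; "torque": the same for the moment, N m; "opening": finger opening in m.
Only numpy, scipy, OpenCV 4.12 (cv2) and the standard library are available. Lean on these libraries where they do the work, as an engineer would, in place of code of your own. Each camera call takes 0.05 s, during which the arm holds its last target.

TASK

Sweep all the metal chips off the raised plate into the catch tray with the scraper block, without touching the sharp chips with the gripper, and put the scraper back on its rubber pad. Then carry the tall top-heavy cylinders there slowly and upright, one on each ring mark of the cleaned plate, and once they all stand there press every stopper fully down. Knock nothing over, leave the other things alone, and check at the end that the scraper still lies on its pad.

Things in the scene. Friction and masses are not known exactly. Their poses are not given: they have to be found in the camera images.
- stand_plate: Raised aluminium stand plate, 176 (own x) x 170 (own y) mm, fixed. Origin on the bench under its centre, z up; its flat top is 30 mm above the bench. Rims 6 mm wide, rising 7 mm above the top, stand along its own -x, +x and +y edges, so the flat inside is 164 mm wide (x -82..82) and reaches from y=-85 to y=+79; the -y edge is open and hangs 10 mm over the catch tray.
- ring_0 (a point): Centre of the first of three engraved ring marks (53 mm across, flat, nothing to feel) on the top of the stand plate, at plate x=-56, y=0 mm; lies on the surface.
- ring_1 (a point): Centre of the middle ring mark, at plate x=0, y=0.
- ring_2 (a point): Centre of the third ring mark, at plate x=+56, y=0.
- catch_tray: Low open steel tray, 182 (own x) x 85 (own y) x 16 mm high, walls 3 mm, fixed on the bench, directly below the open -y edge of the stand plate and turned with it. Origin in the middle of its underside, z up.
- rest_pad: Flat black rubber pad, 60 (own x) x 130 (own y) x 3 mm thick, fixed: the scraper's place. Origin in the middle of its underside.
- scraper: Scraper block, 200 g, standing on its rubber sole. Foot block 36 (own x, the thin way) x 110 (own y) x 22 mm high; on its middle a wooden grip 22 mm thick (along x) x 62 mm long (along y), from z=22 to z=71 mm. Origin in the middle of the underside of the sole, z up. Its long flat sides push the chips. It may be knocked 2 to 4 cm aside during the work.
- cylinder_0: Tall, narrow, top-heavy glass measuring cylinder with a heavy black stopper, about 210 g in all. Round grey foot 46 mm across, tube 28 mm across from z=13 to z=165 mm, stopper 26 mm across above it. Origin in the middle of the underside, z up the tube. Centre of mass about 125 mm up: it tips at about 10 degrees. One of the two or three present (None: absent).
- cylinder_0_top (a point): Middle of the top face of that cylinder's stopper; about 186 to 184 mm above the underside at the start, 178 mm when fully home.
- cylinder_0_stopper (a joint): How far that stopper is pushed down, m: 0 to 0.002 at the start (standing proud), 0.008 fully home. It slides down against about 5 N of friction, and stays where it is left.
- cylinder_1: Tall, narrow, top-heavy glass measuring cylinder with a heavy black stopper, about 210 g in all. Round grey foot 46 mm across, tube 28 mm across from z=13 to z=165 mm, stopper 26 mm across above it. Origin in the middle of the underside, z up the tube. Centre of mass about 125 mm up: it tips at about 10 degrees. One of the two or three present (None: absent).
- cylinder_1_top (a point): Middle of the top face of that cylinder's stopper; about 186 to 184 mm above the underside at the start, 178 mm when fully home.
- cylinder_1_stopper (a joint): How far that stopper is pushed down, m: 0 to 0.002 at the start (standing proud), 0.008 fully home. It slides down against about 5 N of friction, and stays where it is left.
- cylinder_2: Tall, narrow, top-heavy glass measuring cylinder with a heavy black stopper, about 210 g in all. Round grey foot 46 mm across, tube 28 mm across from z=13 to z=165 mm, stopper 26 mm across above it. Origin in the middle of the underside, z up the tube. Centre of mass about 125 mm up: it tips at about 10 degrees. One of the two or three present (None: absent).
- cylinder_2_top (a point): Middle of the top face of that cylinder's stopper; about 186 to 184 mm above the underside at the start, 178 mm when fully home.
- cylinder_2_stopper (a joint): How far that stopper is pushed down, m: 0 to 0.002 at the start (standing proud), 0.008 fully home. It slides down against about 5 N of friction, and stays where it is left.
- chip_0: Small sharp steel chip, 14 x 8 x 4 mm with an 8 mm high curl at one end, 10 g, lying on the stand plate at the start. Origin in the middle of its underside. Three to five chips are present (None: absent).
- chip_1: Small sharp steel chip, 14 x 8 x 4 mm with an 8 mm high curl at one end, 10 g, lying on the stand plate at the start. Origin in the middle of its underside. Three to five chips are present (None: absent).
- chip_2: Small sharp steel chip, 14 x 8 x 4 mm with an 8 mm high curl at one end, 10 g, lying on the stand plate at the start. Origin in the middle of its underside. Three to five chips are present (None: absent).
- chip_3: Small sharp steel chip, 14 x 8 x 4 mm with an 8 mm high curl at one end, 10 g, lying on the stand plate at the start. Origin in the middle of its underside. Three to five chips are present (None: absent).
- chip_4: Small sharp steel chip, 14 x 8 x 4 mm with an 8 mm high curl at one end, 10 g, lying on the stand plate at the start. Origin in the middle of its underside. Three to five chips are present (None: absent).
- spare_lens: Spare lens barrel, black, 35 mm across, 50 mm high, standing on the bench; leave alone. Origin in the middle of its underside.
- petri_dish: Petri dish, clear, 60 mm across, 14 mm high; leave alone. Origin in the middle of its underside.
- bottle_diio: Small brown reagent bottle, 34 mm across, 70 mm high; leave alone. Origin in the middle of its underside.

How it is judged:
By the outcome, as a careful person would: the job done as asked, in the order asked, and still so for the second after the job is handed in, with the robot touching nothing.
Of cylinder_0, cylinder_1, cylinder_2 only 2 to 3 are there at a start; the rules pass over those that are not, and their reading is None.
Of chip_0, chip_1, chip_2, chip_3, chip_4 only 3 to 5 are there at a start; the rules pass over those that are not, and their reading is None.
At some moment in a run one of scraper may be knocked a few centimetres aside while the robot is not near it.
It also fails if it takes over 210 s, if anything falls off the work surface, if the arm or the gripper's body presses on something with over 40 N, if the wrist force passes 120 N, or if a joint passes its speed limit or range.

## Working session

There is one attempt and no reset: what is moved stays moved. The work goes in short steps, Python scripts to look and compute and a tool call to move; the robot and the scene stay as the last step left them, time stands still between calls to the robot, and variables do not carry over. Pictures are saved under pics/ and viewed, and the job is handed in when it is done.

Besides the shell and the picture viewer there is one more tool, called after "Emit:" by a JSON object that holds its "op" and its "data". play_rows: Moves the arm, as the interface text tells. Its arguments: {"type":"object","properties":{"plan":{"type":"array","items":{"type":"array","items":{"type":"number"}}},"grip_force":{"type":"number"}},"required":["plan"]}

```bash
mkdir -p pics; cat > h.py <<'E'
import numpy as np, cv2
from scipy.spatial.transform import Rotation as R
from plant import readout, get_image, calibration, bot
np.set_printoptions(precision=4,suppress=True)
def cam(name,st=None):
    c=calibration(name)
    K=np.array([[c['fx'],0,c['cx']],[0,c['fy'],c['cy']],[0,0,1.]])
    D=np.array([c['k1'],0,0,0.])
    if 'rvec' in c:
        Rm=R.from_rotvec(np.ravel(c['rvec'])).as_matrix(); t=np.ravel(c['tvec'])
        Rcw=Rm.T; tcw=-Rm.T@t
    else:
        H=np.array(c['hand_eye']); q=st['ee_rot']; Rt=R.from_quat([q[1],q[2],q[3],q[0]]).as_matrix()
        Rcw=Rt@H[:3,:3]; tcw=Rt@H[:3,3]+np.array(st['tool_pos'])
    return K,D,Rcw,tcw
def cloud(name,dep,st=None):
    K,D,Rc,t=cam(name,st)
    u,v=np.meshgrid(np.arange(640.),np.arange(400.))
    p=cv2.undistortPoints(np.stack([u.ravel(),v.ravel()],1).reshape(-1,1,2),K,D).reshape(400,640,2)
    P=np.dstack([p[...,0]*dep,p[...,1]*dep,dep])
    W=P@Rc.T+t; W[dep==0]=np.nan
    return W
def ray(name,uv,z,st=None):
    K,D,Rc,t=cam(name,st)
    p=cv2.undistortPoints(np.array(uv,float).reshape(-1,1,2),K,D).reshape(-1,2)
    d=np.c_[p,np.ones(len(p))]@Rc.T
    return t+d*((z-t[2])/d[:,2:])
def proj(name,P,st=None):
    K,D,Rc,t=cam(name,st)
    Pc=(np.array(P,float).reshape(-1,3)-t)@Rc
    n=Pc[:,:2]/Pc[:,2:]; r2=(n**2).sum(1,keepdims=True)
    n=n*(1+D[0]*r2)
    return n*[K[0,0],K[1,1]]+[K[0,2],K[1,2]]
def snap(name,fn=None):
    st=readout.state(); im,d=get_image(name)
    if fn: cv2.imwrite('pics/'+fn,im)
    np.savez('last_%s.npz'%name,im=im,d=d,pos=st['tool_pos'],rot=st['ee_rot'])
    return st,im,d
def delta(st,target,Rtarget=None):
    q=st['ee_rot']; Rt=R.from_quat([q[1],q[2],q[3],q[0]])
    dp=Rt.as_matrix().T@(np.array(target)-np.array(st['tool_pos']))
    if Rtarget is None: return dp
    return dp,(Rt.inv()*Rtarget).as_rotvec()
E
python3 - <<'E'
from h import *
st=readout.state()
for k,v in st.items(): print(k,np.array(v))
q=st['ee_rot'];print(R.from_quat([q[1],q[2],q[3],q[0]]).as_matrix())
for n in ['scene','top','wrist']:
    s,im,d=snap(n,n+'0.png')
    print(n,calibration(n)); 
E
```

```text
time 0.0
qpos [ 1.0699  0.1591  1.5982  0.      1.3862 -0.2101]
dq [ 0.0007 -0.0002 -0.0016  0.0018  0.0006  0.0006]
joint_efforts [ -0.0025 -39.6003 -33.142   -0.0006   0.0086   0.    ]
tool_pos [0.1646 0.5503 0.2303]
ee_rot [ 0.6994  0.1018  0.6999 -0.1031]
force [-0.142  -0.1977 -0.055 ]
torque [0.0105 0.0166 0.0485]
opening 0.0853313563388385
[[-0.0009  0.2867  0.958 ]
 [-0.0017  0.958  -0.2867]
 [-1.     -0.0019 -0.0004]]
scene {'fx': 410.8058683289235, 'fy': 410.8058683289235, 'cx': 321.73822018882964, 'cy': 199.78215338517953, 'k1': 0.026129512321747664, 'rvec': array([ 1.9552, -0.8727,  0.5131]), 'tvec': array([-0.3036,  0.2642,  1.1577])}
top {'fx': 396.1239600926609, 'fy': 396.1239600926609, 'cx': 327.1008930180486, 'cy': 198.64292873064534, 'k1': -0.08077556198841919, 'rvec': array([ 2.2102, -2.1804,  0.0887]), 'tvec': array([-0.0428,  0.4468,  1.5784])}
wrist {'fx': 317.07468200939394, 'fy': 317.07468200939394, 'cx': 318.1861949097101, 'cy': 192.78164618770518, 'k1': -0.06469602034137227, 'hand_eye': array([[-0.0006, -0.2612,  0.9653, -0.1429],
       [ 1.    ,  0.0001,  0.0007,  0.0012],
       [-0.0003,  0.9653,  0.2612, -0.068 ],
       [ 0.    ,  0.    ,  0.    ,  1.    ]])}
```

View pics/scene0.png

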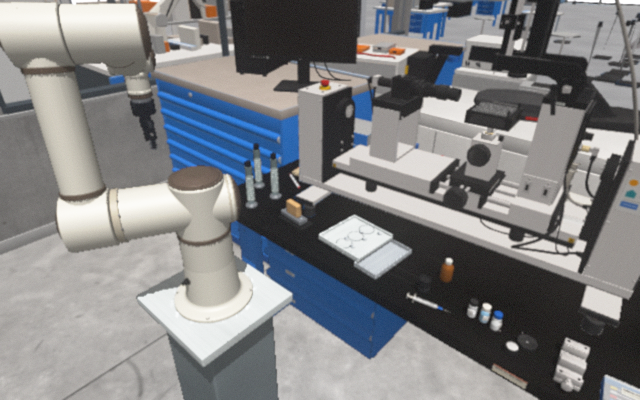

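View pics/top0.png

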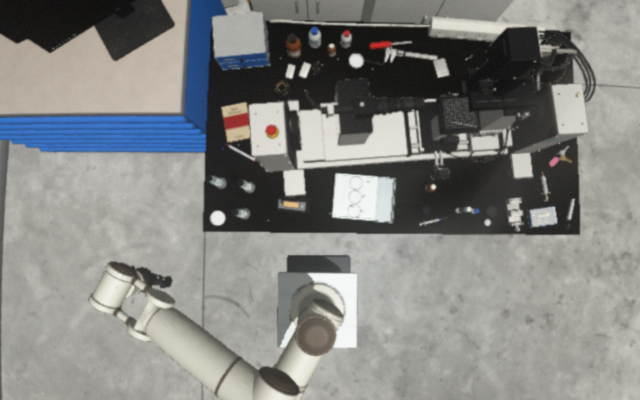

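View pics/wrist0.png

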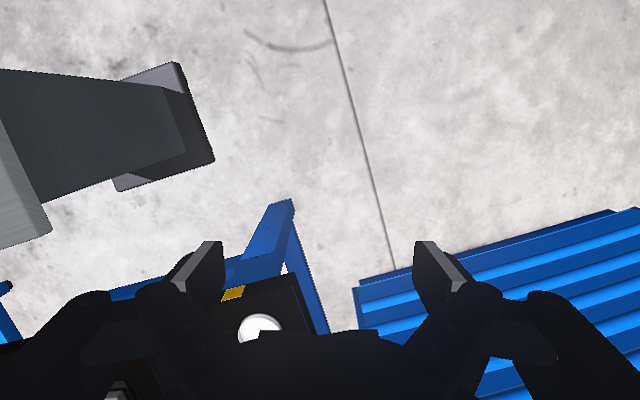

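```bash
python3 - <<'E'
from h import *
z=np.load('last_top.npz');im=z['im'];d=z['d'];W=cloud('top',d)
c=im[80:240,195:455];cv2.imwrite('pics/topc.png',cv2.resize(c,None,fx=3,fy=3,interpolation=cv2.INTER_CUBIC))
z2=np.load('last_scene.npz');c=z2['im'][130:290,220:470];cv2.imwrite('pics/scenec.png',cv2.resize(c,None,fx=3.2,fy=3.2,interpolation=cv2.INTER_CUBIC))
for (u,v) in [(217,182),(247,186),(242,213),(217,217),(292,205),(335,220),(397,222),(392,178),(337,173),(293,182),(300,165),(430,187)]:
    print(u,v,W[v,u])
print(W[150:232:6,205:400:12,2].round(3))
E
```

```text
217 182 [0.5003 0.3883 0.0936]
247 186 [0.4845 0.2683 0.1137]
242 213 [0.3822 0.2844 0.114 ]
217 217 [0.3671 0.4039 0.0185]
292 205 [0.4169 0.0995 0.0745]
335 220 [ 0.3622 -0.07    0.0006]
397 222 [ 0.3572 -0.3225  0.0001]
392 178 [ 0.5349 -0.2987  0.016 ]
337 173 [ 0.5486 -0.0744  0.0392]
293 182 [0.5061 0.0972 0.0766]
300 165 [0.569  0.0699 0.1024]
430 187 [ 0.4957 -0.4408  0.0656]
[[-0.507 -0.004  0.002 -0.003  0.428  0.427  0.429  0.424  0.103  0.207
   0.242  0.237  0.242  0.239  0.244  0.24   0.234]
 [ 0.003  0.     0.    -0.009  0.416  0.399  0.385  0.394  0.107  0.199
   0.238  0.236  0.235  0.234  0.24   0.228  0.203]
 [-0.003 -0.002  0.002 -0.001 -0.008  0.297  0.279  0.274  0.103  0.107
   0.105  0.1    0.105  0.108  0.101  0.085  0.001]
 [ 0.     0.003 -0.007  0.005 -0.002  0.17   0.147  0.125  0.094  0.004
  -0.001 -0.001  0.002 -0.     0.006  0.    -0.   ]
 [-0.003 -0.004 -0.003 -0.003  0.006 -0.     0.     0.076  0.074 -0.002
  -0.005  0.038  0.038 -0.004 -0.     0.006 -0.001]
 [-0.004  0.107  0.002  0.183 -0.007 -0.    -0.003  0.072  0.074  0.001
  -0.005  0.028  0.03
[... 323 characters left out ...]
-0.001 -0.002 -0.004  0.004
   0.001  0.027  0.033  0.034  0.033  0.002  0.002]
 [ 0.    -0.011 -0.005 -0.005  0.003  0.003 -0.     0.075  0.024 -0.005
  -0.002  0.034  0.025  0.029  0.027  0.008  0.004]
 [ 0.002  0.001  0.008  0.119  0.004 -0.001  0.003  0.002  0.019 -0.001
   0.003  0.029  0.033  0.034  0.022  0.004  0.002]
 [-0.001  0.017 -0.     0.085  0.006  0.005 -0.002  0.005 -0.    -0.007
   0.004  0.038  0.036  0.029  0.023  0.001  0.   ]
 [-0.001  0.014 -0.003  0.001  0.001 -0.004 -0.005  0.002 -0.002 -0.003
   0.005  0.003 -0.001  0.004 -0.005  0.003  0.   ]
 [-0.004  0.001 -0.009  0.001 -0.001 -0.005 -0.001  0.002 -0.005  0.001
  -0.004 -0.006 -0.006 -0.002 -0.011  0.008 -0.004]]
```

View pics/topc.png

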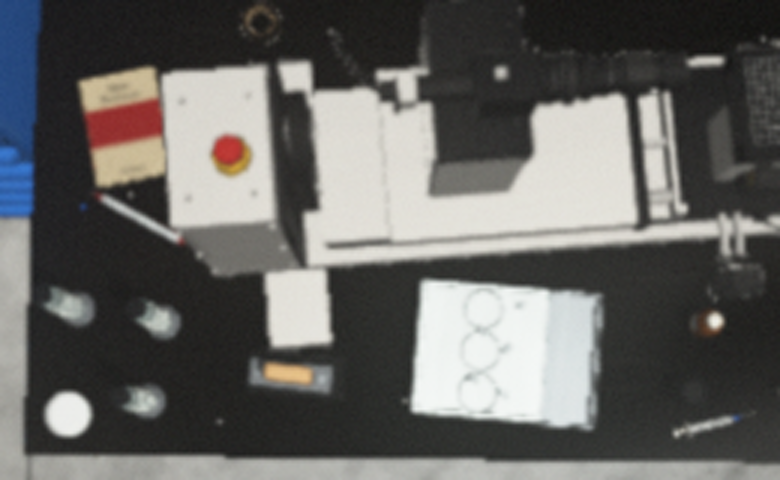

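View pics/scenec.png

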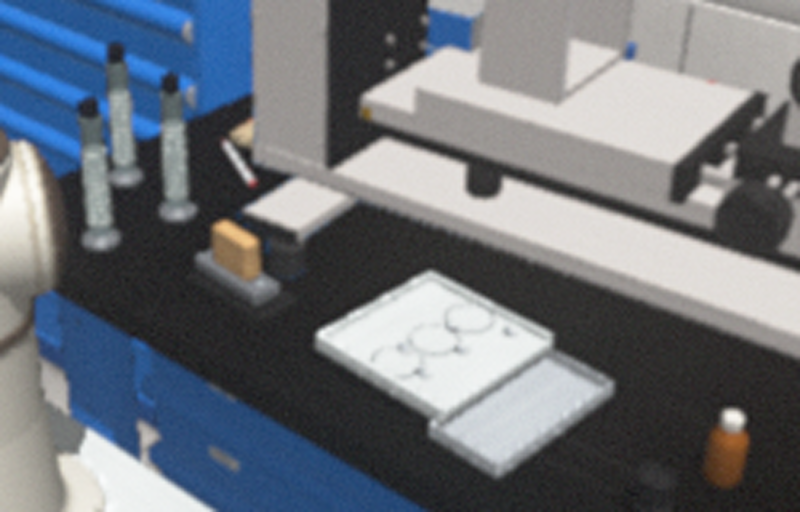

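Emit:
{"op": "play_rows", "data": {"plan": [[-1,-0.005,-0.037,0.031,0,0,0],[-1,-0.005,-0.037,0.031,0,0,0],[-1,-0.005,-0.037,0.031,0,0,0],[-1,-0.005,-0.037,0.031,0,0,0],[-1,-0.005,-0.037,0.031,0,0,0]]}}

```text
time: 0.78
tool_pos: [0.2605, 0.3277, 0.2562]
ee_rot: [0.7, 0.102, 0.7, -0.102]
force: [-0.7, 0.9, 0.0]
opening: 0.0856
```

Emit:
{"op": "play_rows", "data": {"plan": [[-1,-0.005,-0.037,0.031,0,0,0],[-1,-0.005,-0.037,0.031,0,0,0],[-1,-0.005,-0.037,0.031,0,0,0],[-1,-0.005,-0.037,0.031,0,0,0],[-1,-0.005,-0.037,0.031,0,0,0]]}}

```text
time: 1.4
tool_pos: [0.356, 0.106, 0.2814]
ee_rot: [0.7, 0.103, 0.7, -0.102]
force: [0.2, 0.5, -0.5]
opening: 0.0856
```

Emit:
{"op": "play_rows", "data": {"plan": [[-1,-0.005,-0.037,0.031,0,0,0],[-1,-0.005,-0.037,0.031,0,0,0],[-1,-0.005,-0.037,0.031,0,0,0],[-1,-0.005,-0.037,0.031,0,0,0],[-1,-0.005,-0.037,0.031,0,0,0]]}}

```text
time: 2.02
tool_pos: [0.4515, -0.1157, 0.3062]
ee_rot: [0.7, 0.103, 0.7, -0.102]
force: [0.2, -0.4, 0.6]
opening: 0.0859
```

```bash
python3 - <<'E'
from h import *
st,im,d=snap('wrist','w1.png')
print(st['tool_pos'],st['qpos'],st['force'],st['time'])
E
```

```text
[ 0.4515 -0.1157  0.3062] [-0.5112 -0.1735  1.7802  0.0002  1.5351 -1.7908] [ 0.1736 -0.4491  0.568 ] 2.025
```

View pics/w1.png

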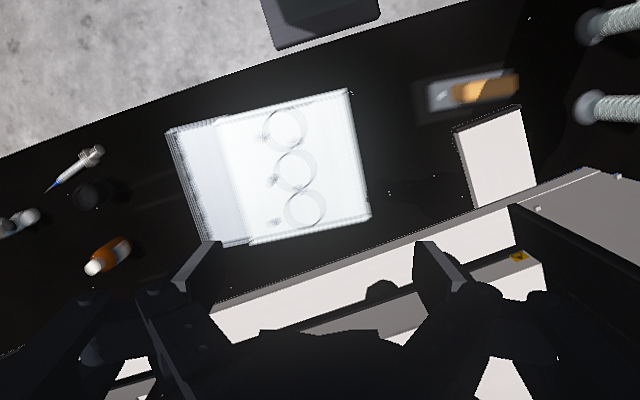

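```bash
python3 - <<'E'
from h import *
st,im,d=snap('wrist')
st,im,d=snap('wrist','w2.png')
print(st['tool_pos'],st['dq'])
c=im[80:260,155:395];cv2.imwrite('pics/w2c.png',cv2.resize(c,None,fx=3.2,fy=3.2,interpolation=cv2.INTER_CUBIC))
E
```

```text
[ 0.452  -0.1177  0.3061] [ 0.0587 -0.0495  0.0566  0.0295  0.0401  0.0436]
```

View pics/w2c.png

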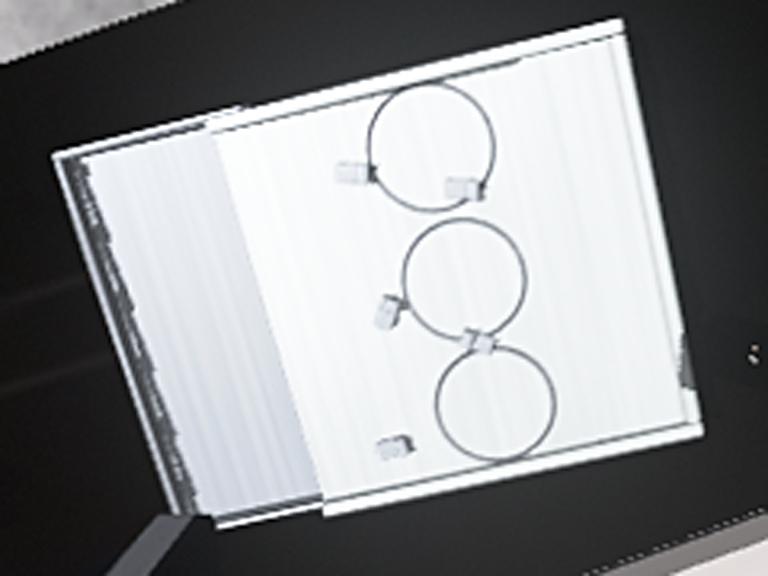

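View pics/w2.png

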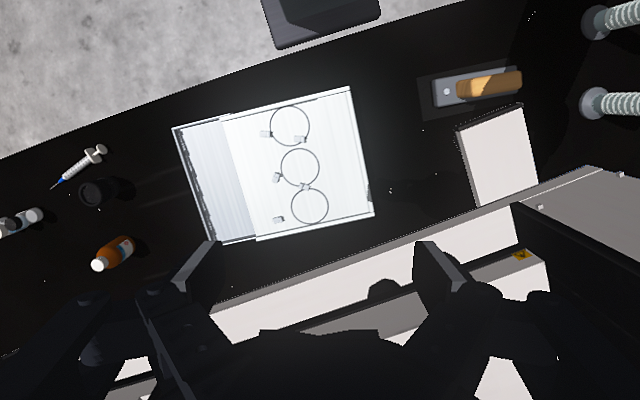

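```bash
python3 - <<'E'
from h import *
z=np.load('last_wrist.npz');st=dict(tool_pos=z['pos'],ee_rot=z['rot']);im=z['im'];d=z['d']
f=lambda p:np.array(p,float)/3.2+[155,80]-0.34
rings=ray('wrist',f([(432,147),(464,279),(496,404)]),.03,st); print('rings',rings)
print(np.diff(rings,axis=0),np.linalg.norm(np.diff(rings,axis=0),axis=1))
cor=ray('wrist',f([(622,21),(703,434),(324,515)]),.037,st); print('corners',cor, np.linalg.norm(cor[0]-cor[1]))
chips=ray('wrist',f([(355,173),(465,188),(388,312),(478,341),(396,446)]),.033,st)
v=rings[2]-rings[0]; yaw=np.arctan2(v[1],v[0]);v2=cor[0]-cor[1];print('yaw',np.degrees(yaw),np.degrees(np.arctan2(-v2[1],-v2[0])))
Rz=R.from_euler('z',yaw).as_matrix();c=rings.mean(0)
print('chips plate',(chips-c)@Rz*1000); print('corners plate',(cor-c)@Rz*1000)
W=cloud('wrist',d,st)
# scraper
c=im[60:125,410:535];cv2.imwrite('pics/scr.png',cv2.resize(c,None,fx=6,fy=6,interpolation=cv2.INTER_CUBIC))
t=np.load('last_top.npz');im=t['im'];W=cloud('top',t['d'])
c=im[190:225,265:315];cv2.imwrite('pics/scrt.png',cv2.resize(c,None,fx=12,fy=12,interpolation=cv2.INTER_CUBIC))
# top rings
E
```

```text
rings [[ 0.3985 -0.1389  0.03  ]
 [ 0.4541 -0.143   0.03  ]
 [ 0.5103 -0.1465  0.03  ]]
[[ 0.0556 -0.0041  0.    ]
 [ 0.0562 -0.0035  0.    ]] [0.0558 0.0564]
corners [[ 0.3738 -0.0527  0.037 ]
 [ 0.547  -0.0646  0.037 ]
 [ 0.5352 -0.2334  0.037 ]] 0.17366445410126022
yaw -3.8726636614063645 -3.9423268234006423
chips plate [[-53.1264 -32.617    3.    ]
 [-37.0795   9.4521   3.    ]
 [  5.7206 -34.3817   3.    ]
 [ 26.4192  -0.5289   3.    ]
 [ 64.0994 -46.445    3.    ]]
corners plate [[-86.42    84.536    7.    ]
 [ 87.2443  84.3249   7.    ]
 [ 86.8727 -84.9366   7.    ]]
```

View pics/scr.png

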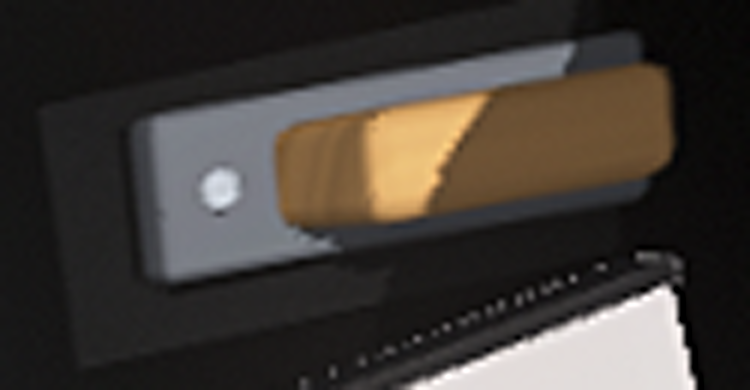

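View pics/scrt.png

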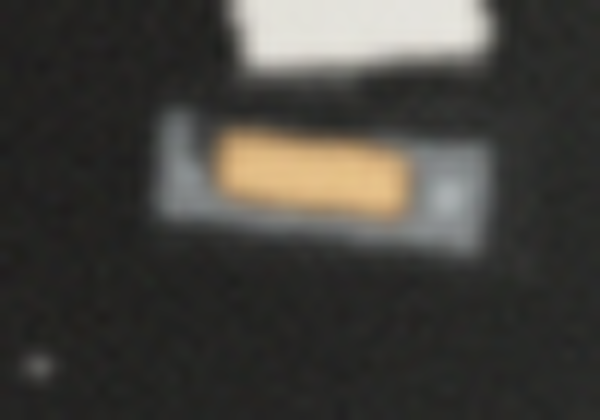

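```bash
cat >> h.py <<'E'
def orange(name,z0,st=None,roi=None,zt=0.074):
    im,d=z0['im'],z0['d']; W=cloud(name,d,st)
    hsv=cv2.cvtColor(im,cv2.COLOR_BGR2HSV)
    m=(hsv[...,0]>8)&(hsv[...,0]<28)&(hsv[...,1]>90)&(abs(W[...,2]-zt)<.012)
    if roi: m&=(W[...,0]>roi[0])&(W[...,0]<roi[1])&(W[...,1]>roi[2])&(W[...,1]<roi[3])
    v,u=np.nonzero(m)
    P=ray(name,np.c_[u,v],zt,st)
    r=cv2.minAreaRect((P[:,:2]*1000).astype(np.float32))
    return P,r,np.nanmedian(W[m][:,2])
E
python3 - <<'E'
from h import *
z=np.load('last_wrist.npz');st=dict(tool_pos=z['pos'],ee_rot=z['rot'])
t=np.load('last_top.npz')
for n,zz,s in [('wrist',z,st),('top',t,None)]:
    P,r,zm=orange(n,zz,s,(.3,.5,0,.2)); print(n,len(P),r,zm,P.mean(0))
# scraper foot corners in wrist crop scr.png: top face z=.025
f=lambda p:np.array(p,float)/6+[410,60]-.4
c=ray('wrist',f([(155,115),(163,282),(640,38),(648,190)]),.025,st);print(c,c.mean(0))
c=ray('wrist',f([(40,108),(80,365)]),.003,st);print('pad -y corners',c)
f=lambda p:np.array(p,float)/12+[265,190]-.4
c=ray('top',f([(160,105),(158,218),(490,142),(483,250)]),.025);print(c,c.mean(0))
E
```

```text
wrist 1006 ((418.5888977050781, 104.2777328491211), (65.39295959472656, 21.290935516357422), 83.59355926513672) 0.07378786913028476 [0.4185 0.1044 0.074 ]
top 80 ((421.3590087890625, 105.14985656738281), (58.986019134521484, 20.51418113708496), 84.46585083007812) 0.07365799440643117 [0.4211 0.1054 0.074 ]
[[0.3957 0.0578 0.025 ]
 [0.4303 0.0521 0.025 ]
 [0.4087 0.1646 0.025 ]
 [0.4408 0.1612 0.025 ]] [0.4189 0.1089 0.025 ]
pad -y corners [[0.3874 0.041  0.003 ]
 [0.4455 0.0372 0.003 ]]
[[0.4451 0.1599 0.025 ]
 [0.4075 0.1597 0.025 ]
 [0.4343 0.0498 0.025 ]
 [0.3984 0.0515 0.025 ]] [0.4213 0.1052 0.025 ]
```

```bash
python3 - <<'E'
from h import *
z=np.load('last_wrist.npz');st=dict(tool_pos=z['pos'],ee_rot=z['rot'])
W=cloud('wrist',z['d'],st)
t=np.load('last_top.npz');T=cloud('top',t['d'])
for n,A in (('w',W),('t',T)):
    m=(A[...,0]>.42)&(A[...,0]<.56)&(A[...,1]>.0)&(A[...,1]<.2)&(A[...,2]>.06)&(A[...,2]<.13)
    hs=z['im'] if n=='w' else t['im']
    m&=hs.min(2)>140
    P=A[m]; print(n,len(P),np.percentile(P,[1,5,50,95,99],axis=0))
    print(cv2.minAreaRect((P[:,:2]*1000).astype(np.float32)))
# corners in wrist image
print(ray('wrist',[(454,130),(522,105),(538,187)],.075,st))
E
```

```text
w 5263 [[0.4563 0.0551 0.0772]
 [0.4608 0.0606 0.0777]
 [0.5051 0.096  0.079 ]
 [0.5516 0.132  0.1026]
 [0.5584 0.1652 0.1062]]
((505.82147216796875, 104.44062042236328), (103.0292739868164, 181.55609130859375), 5.996597766876221)
t 513 [[0.4561 0.054  0.0707]
 [0.4629 0.058  0.0725]
 [0.5063 0.0925 0.0782]
 [0.5523 0.1273 0.0838]
 [0.5571 0.1324 0.088 ]]
((506.0912780761719, 91.94805145263672), (99.32804107666016, 77.0299301147461), 5.912184238433838)
[[0.4573 0.0488 0.075 ]
 [0.4514 0.1336 0.075 ]
 [0.5571 0.1404 0.075 ]]
```

Emit:
{"op": "play_rows", "data": {"plan": [[-1,0,0,0,-0.187,0,0],[-1,0,0.0365,-0.0094,0,0,0],[-1,0.02,0.0365,-0.0094,0,0,0],[-1,0.02,0.0365,-0.0094,0,0,0],[-1,0.02,0.0365,-0.0094,0,0,0]], "grip_force": 80}}

```text
time: 2.8
tool_pos: [0.4278, 0.0372, 0.2455]
ee_rot: [0.706, 0.036, 0.706, -0.036]
force: [0.3, 1.0, -0.0]
opening: 0.0853
```

Emit:
{"op": "play_rows", "data": {"plan": [[-1,0.02,0.0365,-0.0094,0,0,0],[-1,0.02,0.0363,-0.0094,0,0,0],[-1,0,0,0,0,0,0],[-1,0,0,0,0,0,0]]}}

```text
time: 3.3
tool_pos: [0.4176, 0.1095, 0.2066]
ee_rot: [0.706, 0.036, 0.706, -0.036]
force: [0.2, -0.0, 0.4]
opening: 0.0852
```

```bash
python3 - <<'E'
from h import *
st,im,d=snap('wrist','w3.png')
q=st['ee_rot'];Rt=R.from_quat([q[1],q[2],q[3],q[0]]).as_matrix()
print(st['tool_pos'],Rt,st['force'],st['qpos'])
z=np.load('last_wrist.npz')
P,r,zm=orange('wrist',z,st,(.3,.5,0,.2)); print(len(P),r,zm,P.mean(0))
E
```

```text
[0.4176 0.1095 0.2066] [[ 0.0005  0.1024  0.9947]
 [-0.0003  0.9947 -0.1024]
 [-1.     -0.0003  0.0005]] [ 0.2154 -0.0217  0.4236] [-0.0248 -0.2103  2.0078 -0.0003  1.3436 -1.4929]
1652 ((417.2875671386719, 108.80199432373047), (60.3369026184082, 22.108312606811523), 84.13098907470703) 0.07352166312751121 [0.4172 0.1088 0.074 ]
```

View pics/w3.png

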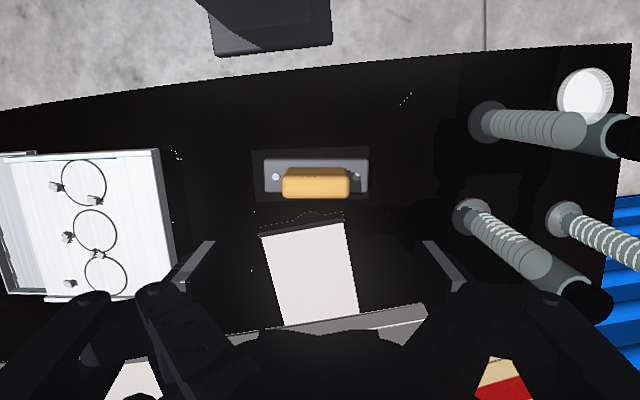

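Emit:
{"op": "play_rows", "data": {"plan": [[-1,0.045,-0.0007,0,0,0,0],[-1,0.05,0,0,0,0,0],[-1,0.05,0,0,0,0,0],[-1,0.025,0,0,0,0,0],[-1,0.0096,0,0,0,0,0]]}}

```text
time: 3.98
tool_pos: [0.4174, 0.1078, 0.0259]
ee_rot: [0.706, 0.037, 0.707, -0.037]
force: [0.5, -0.0, 0.3]
opening: 0.0852
```

Emit:
{"op": "play_rows", "data": {"plan": [[-1,0,0,0,0,0,0],[0.4,0,0,0,0,0,0],[0.6,0,0,0,0,0,0],[0.6,0,0,0,0,0,0],[0.6,0,0,0,0,0,0]]}}

```text
time: 4.6
tool_pos: [0.4197, 0.1084, 0.0285]
ee_rot: [0.708, 0.037, 0.705, -0.037]
force: [0.3, -0.7, 7.1]
opening: 0.0614
```

Emit:
{"op": "play_rows", "data": {"plan": [[0.8,0,0,0,0,0,0],[0.8,0,0,0,0,0,0],[0.8,0,0,0,0,0,0]]}}

```text
time: 4.97
tool_pos: [0.4197, 0.1085, 0.0285]
ee_rot: [0.708, 0.037, 0.705, -0.037]
force: [0.4, -1.1, 6.8]
opening: 0.0611
```

```bash
python3 - <<'E'
from h import *
st,im,d=snap('scene','s1.png')
print(st['tool_pos'],st['force'],st['torque'],st['opening'])
c=im[130:290,220:470];cv2.imwrite('pics/s1c.png',cv2.resize(c,None,fx=3.2,fy=3.2,interpolation=cv2.INTER_CUBIC))
E
```

```text
[0.4197 0.1085 0.0285] [ 0.4292 -1.0556  6.8271] [-0.1047  0.0669  0.0234] 0.06114698784741764
```

View pics/s1c.png

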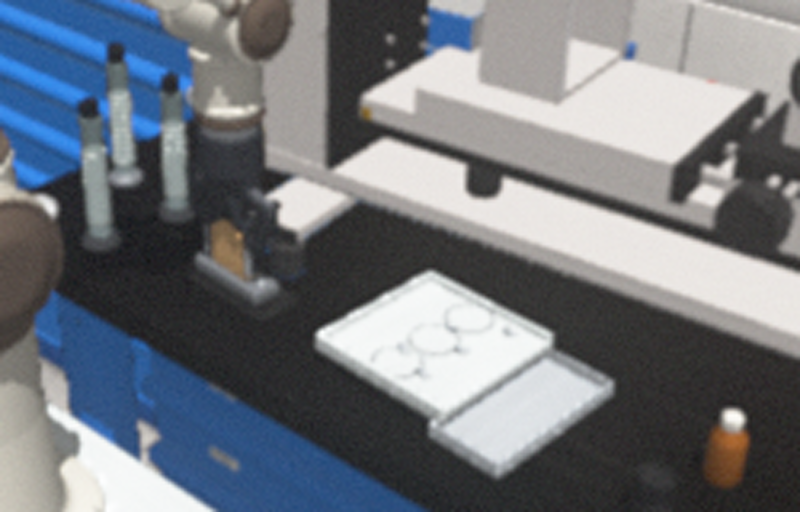

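Emit:
{"op": "play_rows", "data": {"plan": [[0.8,-0.01,0,0,0,0,0],[0.8,-0.03,0,0,0,0,0],[0.8,-0.04,0,0,0,0,0],[0.8,0,0,0,0,0,0],[0.8,0,0,0,0,0,0]]}}

```text
time: 5.65
tool_pos: [0.4169, 0.1086, 0.106]
ee_rot: [0.706, 0.037, 0.707, -0.037]
force: [-0.7, 0.4, -1.8]
opening: 0.0609
```

```bash
cat >> h.py <<'E'
PC=np.array([0.4543,-0.1428]); PY=np.radians(-3.9)
def plate(x,y):
    c,s=np.cos(PY),np.sin(PY); return PC+np.array([c*x-s*y,s*x+c*y])/1000
def yawof(st):
    q=st['ee_rot'];Rt=R.from_quat([q[1],q[2],q[3],q[0]]).as_matrix();return np.degrees(np.arctan2(Rt[1,1],Rt[0,1])),Rt
E
python3 - <<'E'
from h import *
st,im,d=snap('wrist','w4.png')
y,Rt=yawof(st);print(st['tool_pos'],y,Rt,st['force'],st['opening'])
for p in [(-22,55),(-22,-78),(22,55),(22,-78)]:
    P=plate(*p);print(p,P,'yaw',np.degrees(PY))
E
```

```text
[0.4169 0.1086 0.106 ] 84.0570026428144 [[-0.0013  0.1035  0.9946]
 [ 0.      0.9946 -0.1035]
 [-1.     -0.0001 -0.0013]] [-0.7156  0.4369 -1.7978] 0.06094167712739082
(-22, 55) [ 0.4361 -0.0864] yaw -3.9
(-22, -78) [ 0.427  -0.2191] yaw -3.9
(22, 55) [ 0.48   -0.0894] yaw -3.9
(22, -78) [ 0.4709 -0.2221] yaw -3.9
```

View pics/w4.png

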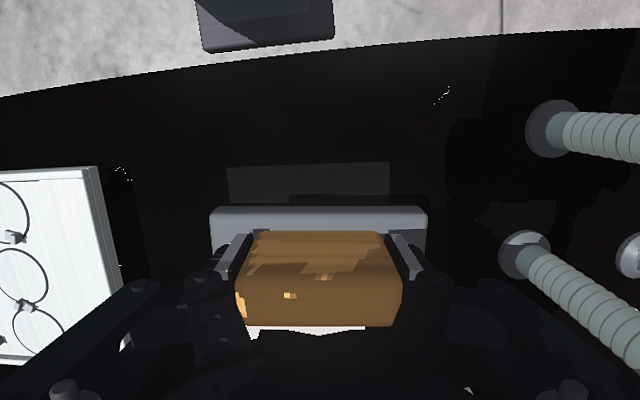

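Emit:
{"op": "play_rows", "data": {"plan": [[0.8,-0.05,0,0,0,0,0],[0.8,0,-0.048,0.0098,0,0,0],[0.8,0,-0.048,0.0098,0,0,0],[0.8,0,-0.048,0.0098,0,0,0],[0.8,0,-0.048,0.0098,0,0,0]]}}

```text
time: 6.32
tool_pos: [0.4357, -0.0874, 0.155]
ee_rot: [0.705, 0.037, 0.707, -0.036]
force: [1.3, 0.2, -0.7]
opening: 0.0611
```

Emit:
{"op": "play_rows", "data": {"plan": [[0.8,0,0,0,0.1705,0,0],[0.8,0,0,0,0.1705,0,0],[0.8,0,0,0,0.1705,0,0],[0.8,0,0,0,0.1705,0,0],[0.8,0,0,0,0.1705,0,0]]}}

```text
time: 6.95
tool_pos: [0.4356, -0.0859, 0.1547]
ee_rot: [0.625, 0.327, 0.628, -0.327]
force: [0.0, 0.6, -2.0]
opening: 0.0609
```

Emit:
{"op": "play_rows", "data": {"plan": [[0.8,0,0,0,0.1705,0,0],[0.8,0,0,0,0.1705,0,0],[0.8,0,0,0,0.1705,0,0],[0.8,0,0,0,0.1705,0,0],[0.8,0,0,0,0,0,0]]}}

```text
time: 7.58
tool_pos: [0.4358, -0.086, 0.1551]
ee_rot: [-0.482, -0.516, -0.484, 0.517]
force: [-0.4, 1.4, -2.4]
opening: 0.0611
```

```bash
python3 - <<'E'
from h import *
snap('wrist')
st,im,d=snap('wrist','w5.png')
y,Rt=yawof(st);print(st['tool_pos'],y,Rt,st['force'],st['opening'],st['qpos'])
print(delta(st,[*plate(-22,55),.06]))
E
```

```text
[ 0.436  -0.086   0.1554] -3.686160705865409 [[-0.0025  0.9979 -0.0643]
 [ 0.0013 -0.0643 -0.9979]
 [-1.     -0.0026 -0.0011]] [-0.0745 -0.7966 -1.6336] 0.061070884353612624 [-0.468  -0.1132  2.0291  0.      1.2285 -0.4037]
[0.0953 0.0004 0.0005]
```

View pics/w5.png

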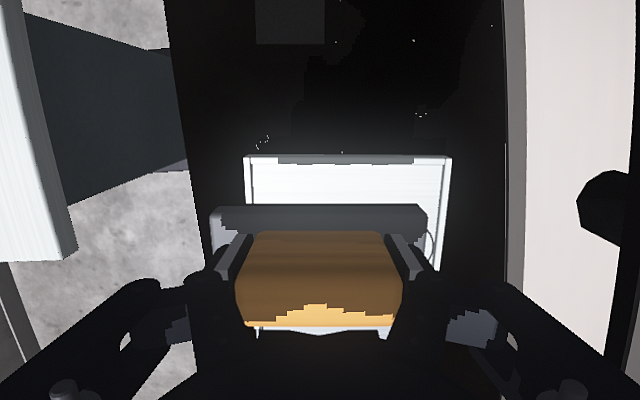

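Emit:
{"op": "play_rows", "data": {"plan": [[0.8,0.04,0,0,0.004,0,0],[0.8,0.035,0,0,0,0,0],[0.8,0.016,0,0,0,0,0],[0.8,0.003,0,0,0,0,0],[0.8,0,0,0,0,0,0]]}}

```text
time: 8.3
tool_pos: [0.4377, -0.0868, 0.0637]
ee_rot: [0.483, 0.518, 0.481, -0.517]
force: [0.3, -0.2, -1.4]
opening: 0.0612
```

Emit:
{"op": "play_rows", "data": {"plan": [[0.8,0.002,0,0,0,0,0],[0.8,0.002,0,0,0,0,0],[0.8,0,0,0,0,0,0]]}}

```text
time: 8.68
tool_pos: [0.4369, -0.0865, 0.0588]
ee_rot: [0.482, 0.518, 0.482, -0.518]
force: [-0.6, -0.2, -1.8]
opening: 0.061
```

Emit:
{"op": "play_rows", "data": {"plan": [[0.8,0.0015,0,0,0,0,0],[0.8,0,0,0,0,0,0]]}}

```text
time: 8.93
tool_pos: [0.4367, -0.0864, 0.0571]
ee_rot: [-0.482, -0.518, -0.482, 0.518]
force: [-0.1, -0.6, -1.0]
opening: 0.0608
```

Emit:
{"op": "play_rows", "data": {"plan": [[0.8,0.001,0,0,0,0,0],[0.8,0,0,0,0,0,0]]}}

```text
time: 9.18
tool_pos: [0.4368, -0.0864, 0.0561]
ee_rot: [-0.482, -0.518, -0.482, 0.518]
force: [0.4, 0.4, -0.9]
opening: 0.0609
```

Emit:
{"op": "play_rows", "data": {"plan": [[0.8,0.001,0,0,0,0,0],[0.8,0,0,0,0,0,0]]}}

```text
time: 9.43
tool_pos: [0.4369, -0.0865, 0.0555]
ee_rot: [-0.482, -0.518, -0.482, 0.518]
force: [-1.9, 0.6, 1.9]
opening: 0.0615
```

Emit:
{"op": "play_rows", "data": {"plan": [[0.8,0.001,0,0,0,0,0],[0.8,0,0,0,0,0,0]]}}

```text
time: 9.68
tool_pos: [0.4369, -0.0864, 0.0555]
ee_rot: [-0.482, -0.517, -0.482, 0.518]
force: [-7.5, 3.7, 14.2]
opening: 0.0611
```

```bash
python3 - <<'E'
from h import *
st,im,d=snap('scene','s2.png')
y,Rt=yawof(st);print(st['tool_pos'],y,Rt,st['force'],st['torque'],st['opening'])
p=np.array(st['tool_pos'])[:2]-PC;c,s=np.cos(PY),np.sin(PY);print(p@np.array([[c,-s],[s,c]]))
c=im[130:290,220:470];cv2.imwrite('pics/s2c.png',cv2.resize(c,None,fx=3.2,fy=3.2,interpolation=cv2.INTER_CUBIC))
E
```

```text
[ 0.4369 -0.0864  0.0555] -4.080599678925488 [[-0.0007  0.9975 -0.0712]
 [ 0.0001 -0.0712 -0.9975]
 [-1.     -0.0007 -0.0001]] [-7.5415  3.6661 14.1817] [ 0.3262  0.975  -0.0466] 0.06111643249377411
[-0.0212  0.055 ]
```

View pics/s2c.png

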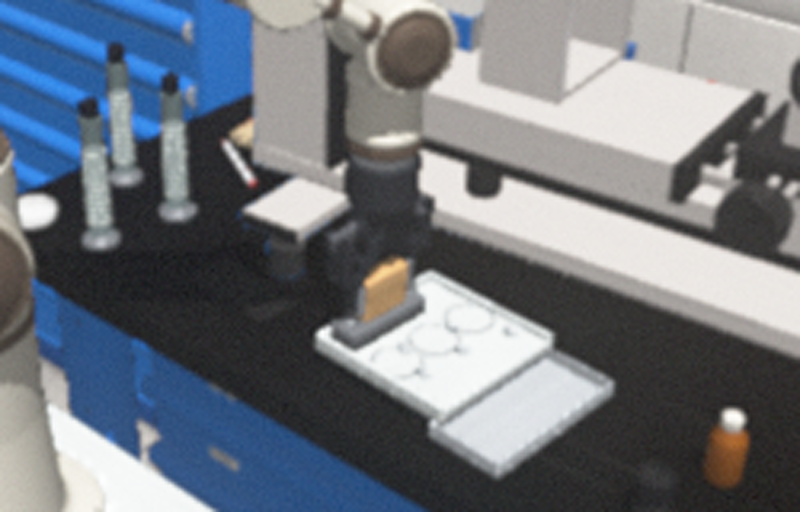

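Emit:
{"op": "play_rows", "data": {"plan": [[0.8,-0.0008,0,0,0,0,0],[0.8,0,0,0.006,0,0,0],[0.8,0,0,0.012,0,0,0],[0.8,0,0,0.012,0,0,0],[0.8,0,0,0.012,0,0,0]]}}

```text
time: 10.35
tool_pos: [0.4345, -0.1286, 0.0556]
ee_rot: [0.482, 0.518, 0.481, -0.517]
force: [1.5, 4.0, 5.9]
opening: 0.0611
```

Emit:
{"op": "play_rows", "data": {"plan": [[0.8,0,0,0.012,0,0,0],[0.8,0,0,0.012,0,0,0],[0.8,0,0,0.012,0,0,0],[0.8,0,0,0.012,0,0,0],[0.8,0,0,0.012,0,0,0]]}}

```text
time: 10.98
tool_pos: [0.4301, -0.1884, 0.0556]
ee_rot: [0.482, 0.518, 0.482, -0.517]
force: [1.2, 4.9, 7.0]
opening: 0.0611
```

Emit:
{"op": "play_rows", "data": {"plan": [[0.8,0,0,0.012,0,0,0],[0.8,0,0,0.01,0,0,0],[0.8,0,0,0.008,0,0,0],[0.8,0,0,0,0,0,0],[0.8,0,0,0,0,0,0]]}}

```text
time: 11.6
tool_pos: [0.4279, -0.2193, 0.0555]
ee_rot: [-0.483, -0.517, -0.481, 0.518]
force: [-0.3, -3.6, 4.1]
opening: 0.0611
```

```bash
python3 - <<'E'
from h import *
st,im,d=snap('scene','s3.png')
y,Rt=yawof(st);print(st['tool_pos'],y,st['force'],st['torque'],st['opening'])
p=np.array(st['tool_pos'])[:2]-PC;c,s=np.cos(PY),np.sin(PY);print(p@np.array([[c,-s],[s,c]]))
c=im[180:290,280:460];cv2.imwrite('pics/s3c.png',cv2.resize(c,None,fx=4.4,fy=4.4,interpolation=cv2.INTER_CUBIC))
E
```

```text
[ 0.4279 -0.2193  0.0555] -4.0652930001643455 [-0.3276 -3.5788  4.0975] [-0.535   0.2397  0.1458] 0.0611024477222137
[-0.0212 -0.0781]
```

View pics/s3c.png

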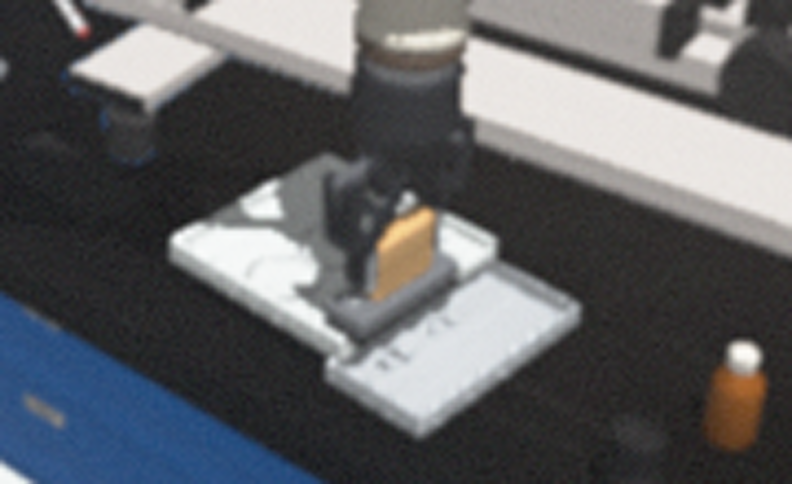

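Emit:
{"op": "play_rows", "data": {"plan": [[0.8,-0.03,0,0,0,0,0],[0.8,0,0.0215,-0.051,0,0,0],[0.8,0,0.0215,-0.052,0,0,0],[0.8,0,0,0,0,0,0],[0.8,0.02,0,0,0,0,0]]}}

```text
time: 12.28
tool_pos: [0.4783, -0.1183, 0.0653]
ee_rot: [0.483, 0.517, 0.482, -0.517]
force: [-0.5, 0.3, -0.6]
opening: 0.061
```

Emit:
{"op": "play_rows", "data": {"plan": [[0.8,0.007,0,0,0,0,0],[0.8,0.0015,0,0,0,0,0],[0.8,0.0005,0,0,0,0,0],[0.8,0.0005,0,0,0,0,0],[0.8,0,0,0,0,0,0]]}}

```text
time: 12.9
tool_pos: [0.4778, -0.1186, 0.0557]
ee_rot: [0.482, 0.518, 0.482, -0.518]
force: [-0.4, 0.1, -2.1]
opening: 0.0612
```

```bash
python3 - <<'E'
from h import *
st,im,d=snap('scene','s4.png')
y,Rt=yawof(st);print(st['tool_pos'],y,st['force'],st['torque'],st['opening'])
p=np.array(st['tool_pos'])[:2]-PC;c,s=np.cos(PY),np.sin(PY);print(p@np.array([[c,-s],[s,c]]))
c=im[180:290,280:460];cv2.imwrite('pics/s4c.png',cv2.resize(c,None,fx=4.4,fy=4.4,interpolation=cv2.INTER_CUBIC))
E
```

```text
[ 0.4778 -0.1186  0.0557] -4.104329715179523 [-0.3943  0.0667 -2.0824] [ 0.0091 -0.0421 -0.013 ] 0.06124280262389897
[0.0218 0.0258]
```

View pics/s4c.png

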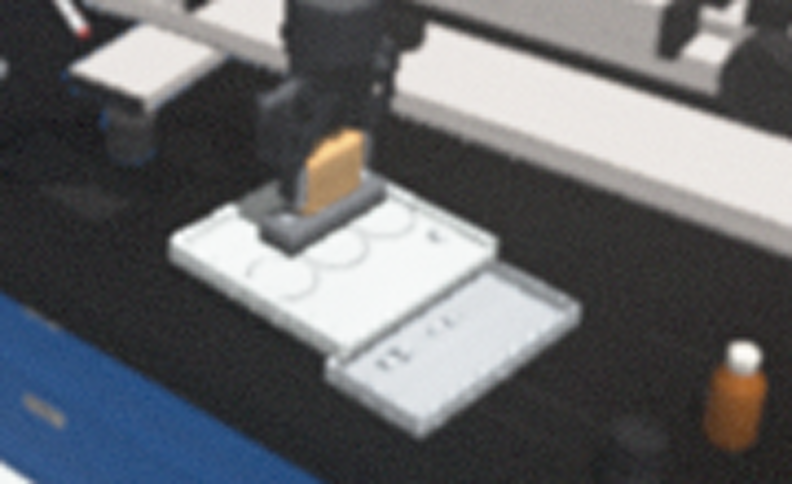

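Emit:
{"op": "play_rows", "data": {"plan": [[0.8,0.0008,0,0,0,0,0],[0.8,0,0,0.006,0,0,0],[0.8,0,0,0.012,0,0,0],[0.8,0,0,0.012,0,0,0],[0.8,0,0,0.012,0,0,0]]}}

```text
time: 13.58
tool_pos: [0.4754, -0.1607, 0.0556]
ee_rot: [0.482, 0.518, 0.481, -0.517]
force: [1.5, 4.0, 5.6]
opening: 0.0612
```

Emit:
{"op": "play_rows", "data": {"plan": [[0.8,0,0,0.012,0,0,0],[0.8,0,0,0.012,0,0,0],[0.8,0,0,0.012,0,0,0],[0.8,0,0,0.012,0,0,0],[0.8,0,0,0.01,0,0,0]]}}

```text
time: 14.2
tool_pos: [0.4711, -0.2187, 0.0556]
ee_rot: [0.482, 0.518, 0.481, -0.517]
force: [0.7, 4.3, 5.9]
opening: 0.0608
```

Emit:
{"op": "play_rows", "data": {"plan": [[0.8,0,0,0.005,0,0,0],[0.8,0,0,0,0,0,0],[0.8,-0.03,0,0,0,0,0],[0.8,-0.05,0,0,0,0,0],[0.8,-0.05,0,0,0,0,0]]}}

```text
time: 14.82
tool_pos: [0.4694, -0.2233, 0.1853]
ee_rot: [-0.481, -0.517, -0.482, 0.518]
force: [0.5, -0.7, -1.3]
opening: 0.0611
```

Emit:
{"op": "play_rows", "data": {"plan": [[0.8,0,0,-0.05,0,0,0],[0.8,0,0,-0.05,0,0,0],[0.8,0,0,-0.05,0,0,0],[0.8,0,0,-0.03,0,0,0],[0.8,0,0,0,0,0,0]]}}

```text
time: 15.45
tool_pos: [0.4826, -0.0422, 0.1841]
ee_rot: [-0.482, -0.517, -0.483, 0.517]
force: [-0.2, -0.5, -1.8]
opening: 0.0608
```

```bash
python3 - <<'E'
from h import *
snap('top')
st,im,d=snap('scene','s5.png')
y,Rt=yawof(st);print(st['tool_pos'],y,st['force'],st['torque'],st['opening'])
c=im[180:290,280:460];c=cv2.resize(c,None,fx=4.4,fy=4.4,interpolation=cv2.INTER_CUBIC)
cv2.imwrite('pics/s5c.png',c)
t=np.load('last_top.npz')['im'][160:235,260:410]; cv2.imwrite('pics/t5c.png',cv2.resize(t,None,fx=5.3,fy=5.3,interpolation=cv2.INTER_CUBIC))
E
```

```text
[ 0.4828 -0.0434  0.1843] -3.991470796355279 [ 0.8824  0.2211 -2.2657] [-0.0281  0.008  -0.0257] 0.061093486832494694
```

View pics/s5c.png

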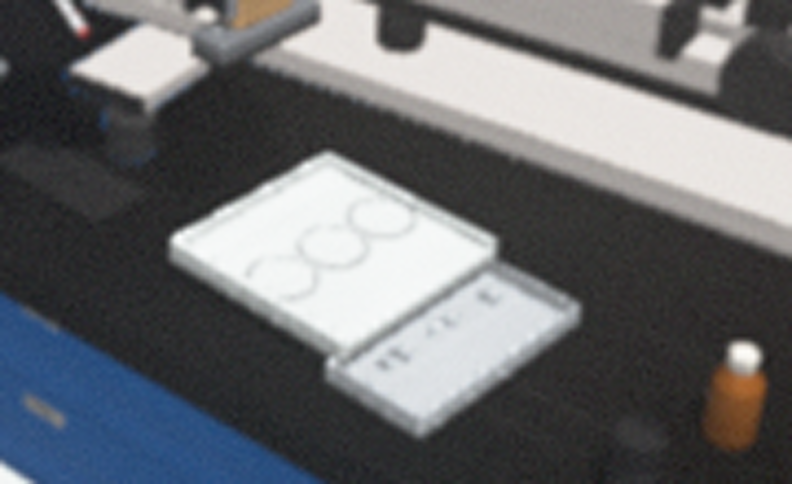

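View pics/t5c.png

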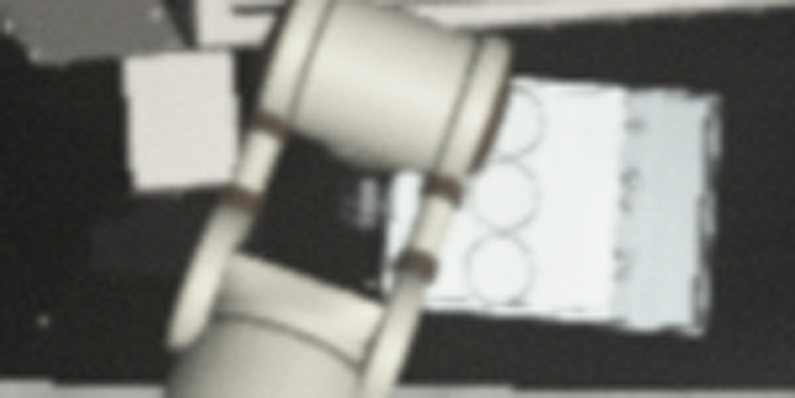

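```bash
python3 - <<'E'
from h import *
a=cv2.imread('pics/w3.png')[125:225,225:400].astype(float)
a=np.clip((a/80)**.6*255,0,255).astype(np.uint8); a=cv2.resize(a,None,fx=4.5,fy=4.5,interpolation=cv2.INTER_CUBIC)
cv2.imwrite('pics/w3p.png',a)
b=cv2.imread('pics/w4.png')[140:260,190:450].astype(float)
b=np.clip((b/80)**.6*255,0,255).astype(np.uint8); b=cv2.resize(b,None,fx=3,fy=3,interpolation=cv2.INTER_CUBIC)
cv2.imwrite('pics/w4p.png',b)
E
```

```text
(no output)
```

View pics/w3p.png

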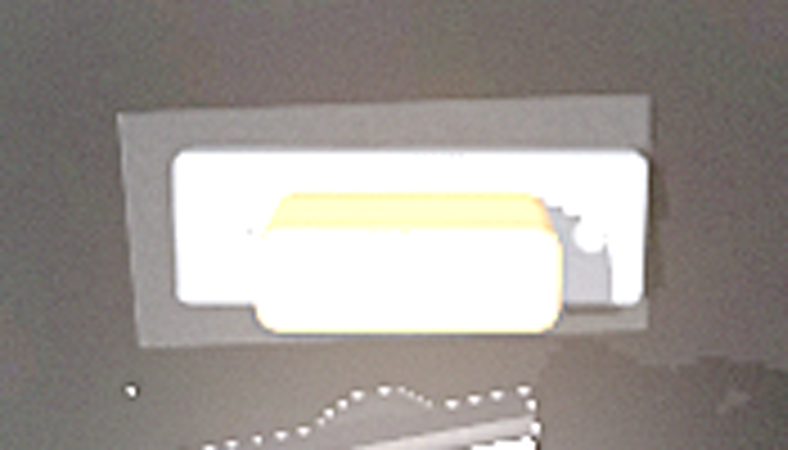

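View pics/w4p.png

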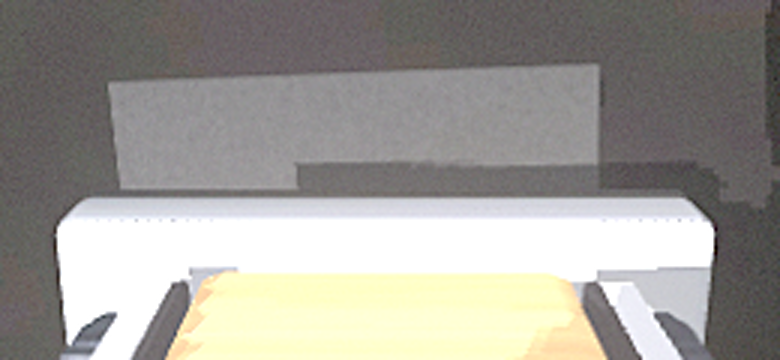

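```bash
python3 - <<'E'
from h import *
def S(pos,yaw):
    r=R.from_matrix(np.array([[0,np.cos(yaw),np.sin(yaw)],[0,np.sin(yaw),-np.cos(yaw)],[-1,0,0]]));q=r.as_quat()
    return dict(tool_pos=pos,ee_rot=[q[3],q[0],q[1],q[2]])
s3=S([0.4176,0.1095,0.2066],np.arctan2(.9947,.1024))
p=np.array([(120,113),(648,95),(647,328),(140,347)])/4.5+[225,125]-.4
c=ray('wrist',p,.003,s3)[:,:2]; print(c,c.mean(0))
for i in range(4):
    e=c[(i+1)%4]-c[i];print(np.linalg.norm(e)*1000,np.degrees(np.arctan2(e[1],e[0])))
s4=S([0.4169,0.1086,0.106],np.radians(84.06))
p=np.array([(109,82),(599,65)])/3+[190,140]-.33
c=ray('wrist',p,.003,s4)[:,:2];e=c[1]-c[0];ang=np.arctan2(e[1],e[0]);print(c,np.linalg.norm(e)*1000,np.degrees(ang))
print(c.mean(0)+.03*np.array([np.sin(ang),-np.cos(ang)]))
p=np.array([(175,150),(645,150),(645,303),(175,303)])/4.5+[225,125]-.4
print('foot top',ray('wrist',p,.025,s3)[:,:2].mean(0))
st=readout.state(); print(st['tool_pos'])
E
```

```text
[[0.3871 0.0372]
 [0.3959 0.1653]
 [0.4546 0.1614]
 [0.4465 0.033 ]] [0.4211 0.0992]
128.4573211393017 86.06986626650307
58.80650412739555 -3.8007719516040406
128.68881986233575 -93.60829997294158
59.529281637441834 175.9767981916141
[[0.387  0.0368]
 [0.3958 0.1653]] 128.83559308582068 86.07281780844536
[0.4213 0.099 ]
foot top [0.4181 0.1051]
[ 0.4829 -0.0441  0.1844]
```

Emit:
{"op": "play_rows", "data": {"plan": [[0.8,0,-0.033,-0.0195,0,0,0],[0.8,0,-0.033,-0.0195,0,0,0],[0.8,0,0,0,-0.1745,0,0],[0.8,0,0,0,-0.1745,0,0],[0.8,0,0,0,-0.1745,0,0]]}}

```text
time: 16.18
tool_pos: [0.42, -0.0013, 0.1847]
ee_rot: [0.6, 0.374, 0.6, -0.374]
force: [0.4, 0.0, -2.0]
opening: 0.0612
```

Emit:
{"op": "play_rows", "data": {"plan": [[0.8,0,0,0,-0.1745,0,0],[0.8,0,0,0,-0.1745,0,0],[0.8,0,0,0,-0.1745,0,0],[0.8,0,0,0,-0.1745,0,0],[0.8,0,0,0,-0.1745,0,0]]}}

```text
time: 16.8
tool_pos: [0.42, -0.0014, 0.1846]
ee_rot: [0.702, 0.085, 0.702, -0.086]
force: [0.0, -0.2, -2.2]
opening: 0.061
```

Emit:
{"op": "play_rows", "data": {"plan": [[0.8,0,0,0,-0.1745,0,0],[0.8,0,0,0,0,0,0],[0.8,0,0,0,0,0,0]]}}

```text
time: 17.18
tool_pos: [0.42, -0.0007, 0.1847]
ee_rot: [0.707, 0.027, 0.707, -0.027]
force: [-0.4, -0.2, -1.8]
opening: 0.0608
```

```bash
python3 - <<'E'
from h import *
st=readout.state()
y,Rt=yawof(st);print(st['tool_pos'],y,st['force'],st['opening'],st['qpos'])
print(delta(st,[.419,.0995,.0285]))
E
```

```text
[ 0.42   -0.0007  0.1847] 85.66345631427018 [-0.4157 -0.1897 -1.757 ] 0.06079856733723296 [-0.2909 -0.2225  2.0627 -0.0002  1.3014 -1.786 ]
[ 0.1561  0.0998 -0.0086]
```

Emit:
{"op": "play_rows", "data": {"plan": [[0.8,0,0.05,-0.0043,-0.007,0,0],[0.8,0,0.0498,-0.0043,0,0,0],[0.8,0.05,0,0,0,0,0],[0.8,0.05,0,0,0,0,0],[0.8,0.04,0,0,0,0,0]]}}

```text
time: 17.8
tool_pos: [0.4176, 0.1001, 0.043]
ee_rot: [0.706, 0.024, 0.707, -0.024]
force: [0.1, 0.1, -1.4]
opening: 0.061
```

Emit:
{"op": "play_rows", "data": {"plan": [[0.8,0.01,0,0,0,0,0],[0.8,0.002,0,0,0,0,0],[0.8,0.002,0,0,0,0,0],[0.8,0.001,0,0,0,0,0],[0.8,0,0,0,0,0,0]]}}

```text
time: 18.42
tool_pos: [0.4188, 0.1001, 0.0304]
ee_rot: [0.707, 0.023, 0.706, -0.023]
force: [-0.5, -0.9, -2.2]
opening: 0.061
```

```bash
python3 - <<'E'
from h import *
st,im,d=snap('wrist','w6.png')
y,Rt=yawof(st);print(st['tool_pos'],y,st['force'],st['opening'])
E
```

```text
[0.4188 0.1001 0.0304] 86.2820493122197 [-0.495  -0.8792 -2.1822] 0.06102215254541175
```

View pics/w6.png

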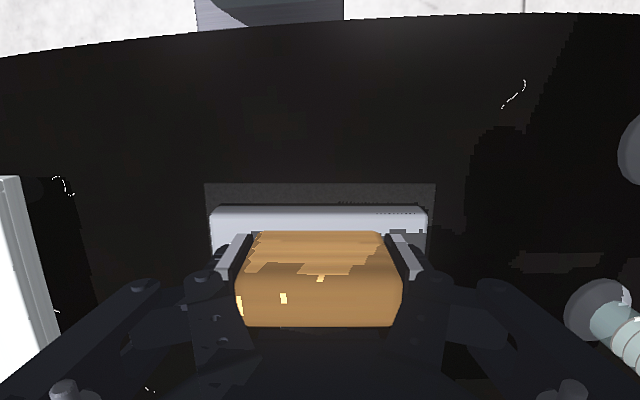

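Emit:
{"op": "play_rows", "data": {"plan": [[0.8,0.001,0,0,0,0,0],[0.8,0.0009,0,0,0,0,0],[0.8,0,0,0,0,0,0]]}}

```text
time: 18.85
tool_pos: [0.4184, 0.1001, 0.0286]
ee_rot: [0.707, 0.023, 0.707, -0.023]
force: [-4.1, -0.0, 7.7]
opening: 0.061
```

Emit:
{"op": "play_rows", "data": {"plan": [[0,0,0,0,0,0,0],[-0.6,0,0,0,0,0,0],[-1,0,0,0,0,0,0],[-1,0,0,0,0,0,0],[-1,-0.01,0,0,0,0,0]]}}

```text
time: 19.48
tool_pos: [0.4173, 0.1002, 0.0375]
ee_rot: [0.706, 0.023, 0.707, -0.023]
force: [0.8, 0.3, -0.3]
opening: 0.0854
```

Emit:
{"op": "play_rows", "data": {"plan": [[-1,-0.05,0,0,0,0,0],[-1,-0.06,0,0,0,0,0],[-1,-0.06,0,0,0,0,0],[-1,-0.06,0,0,0,0,0],[-1,0,0,0,0,0,0]]}}

```text
time: 20.1
tool_pos: [0.4212, 0.1, 0.2743]
ee_rot: [0.711, 0.023, 0.702, -0.023]
force: [0.1, 1.4, -0.1]
opening: 0.0855
```

Emit:
{"op": "play_rows", "data": {"plan": [[-1,0,0,0,0,0,0],[-1,0,0,0,0,0,0]]}}

```text
time: 20.35
tool_pos: [0.4172, 0.1002, 0.2661]
ee_rot: [0.706, 0.023, 0.708, -0.023]
force: [-0.0, 0.7, -0.4]
opening: 0.0852
```

```bash
python3 - <<'E'
from h import *
st,im,d=snap('wrist','w7.png')
y,Rt=yawof(st);print(st['tool_pos'],y,st['force'],st['opening'])
z=np.load('last_wrist.npz')
P,r,zm=orange('wrist',z,st,(.3,.5,0,.2)); print(len(P),r,zm)
E
```

```text
[0.4172 0.1002 0.2661] 86.28599802755151 [-0.0474  0.719  -0.4351] 0.08518307024881956
1180 ((395.2054138183594, 105.8707504272461), (60.59859085083008, 21.263723373413086), 86.31058502197266) 0.07389532311487651
```

View pics/w7.png

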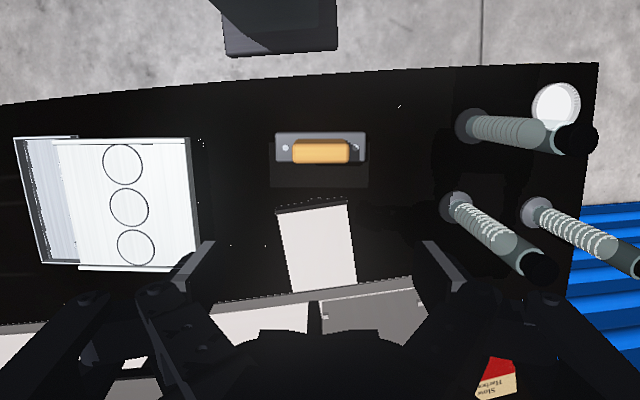

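Emit:
{"op": "play_rows", "data": {"plan": [[-1,0,0.0043,-0.0223,0,0,0],[-1,0.05,0,0,0,0,0],[-1,0.06,0,0,0,0,0],[-1,0.06,0,0,0,0,0],[-1,0.03,0,0,0,0,0]]}}

```text
time: 21.02
tool_pos: [0.3925, 0.106, 0.0635]
ee_rot: [0.704, 0.023, 0.709, -0.023]
force: [-0.1, 0.4, 0.1]
opening: 0.0854
```

Emit:
{"op": "play_rows", "data": {"plan": [[-1,0.02,0,0,0,0,0],[-1,0.01,0,0,0,0,0],[-1,0.005,0,0,0,0,0],[-1,0,0,0,0,0,0],[-1,0,0,0,0,0,0]]}}

```text
time: 21.65
tool_pos: [0.3969, 0.1059, 0.0335]
ee_rot: [0.707, 0.023, 0.706, -0.023]
force: [0.2, -0.8, 0.7]
opening: 0.0853
```

```bash
python3 - <<'E'
from h import *
st,im,d=snap('wrist','w8.png')
y,Rt=yawof(st);print(st['tool_pos'],y,st['force'],st['opening'])
E
```

```text
[0.3969 0.1059 0.0335] 86.2901306568183 [ 0.2319 -0.7551  0.663 ] 0.08533009137304304
```

View pics/w8.png

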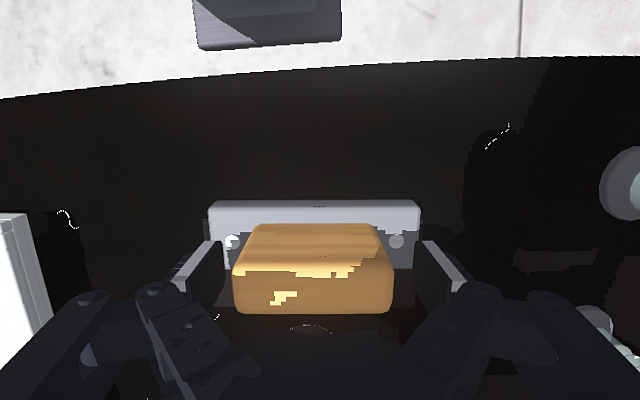

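Emit:
{"op": "play_rows", "data": {"plan": [[-1,0.004,0,0,0,0,0],[-1,0,0,0,0,0,0],[0.4,0,0,0,0,0,0],[0.8,0,0,0,0,0,0],[0.8,0,0,0,0,0,0]]}}

```text
time: 22.32
tool_pos: [0.3967, 0.1058, 0.0292]
ee_rot: [0.707, 0.023, 0.706, -0.023]
force: [0.2, 0.1, 4.0]
opening: 0.0608
```

Emit:
{"op": "play_rows", "data": {"plan": [[0.8,0,0,0,0,0,0],[0.8,0,0,0,0,0,0],[0.8,0,0,0,0,0,0]]}}

```text
time: 22.7
tool_pos: [0.3967, 0.1059, 0.0292]
ee_rot: [0.707, 0.023, 0.706, -0.023]
force: [-0.4, -0.3, 4.5]
opening: 0.0608
```

Emit:
{"op": "play_rows", "data": {"plan": [[0.8,-0.015,0,0,0,0,0],[0.8,-0.01,0,0,0,0,0],[0.8,0,-0.0024,0.0125,0,0,0],[0.8,0,-0.0024,0.0124,0,0,0],[0.8,0,0,0,0,0,0]]}}

```text
time: 23.32
tool_pos: [0.4217, 0.0991, 0.0536]
ee_rot: [0.707, 0.023, 0.707, -0.023]
force: [-0.7, -0.6, -1.2]
opening: 0.0615
```

Emit:
{"op": "play_rows", "data": {"plan": [[0.8,0.01,0,0,0,0,0],[0.8,0.008,0,0,0,0,0],[0.8,0.004,0,0,0,0,0],[0.8,0,0,0,0,0,0],[0.8,0,0,0,0,0,0]]}}

```text
time: 23.95
tool_pos: [0.421, 0.0995, 0.032]
ee_rot: [0.707, 0.023, 0.707, -0.023]
force: [0.8, -0.7, -1.4]
opening: 0.061
```

```bash
python3 - <<'E'
from h import *
st,im,d=snap('wrist','w9.png')
y,Rt=yawof(st);print(st['tool_pos'],y,st['force'],st['opening'])
E
```

```text
[0.421  0.0995 0.032 ] 86.29190214793428 [ 0.7795 -0.7321 -1.3625] 0.061048127173436766
```

View pics/w9.png

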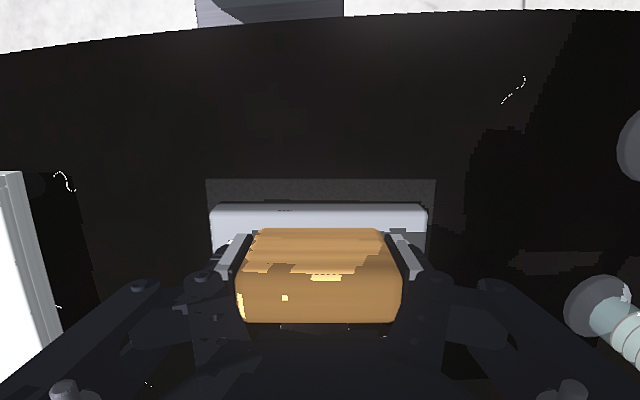

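Emit:
{"op": "play_rows", "data": {"plan": [[0.8,0.002,0,0,0,0,0],[0.8,0.001,0,0,0,0,0],[0.8,0.0005,0,0,0,0,0],[0,0,0,0,0,0,0],[-0.6,0,0,0,0,0,0]]}}

```text
time: 24.62
tool_pos: [0.4213, 0.0995, 0.0287]
ee_rot: [0.707, 0.023, 0.706, -0.023]
force: [-1.2, -0.1, -0.2]
opening: 0.068
```

Emit:
{"op": "play_rows", "data": {"plan": [[-1,0,0,0,0,0,0],[-1,0,0,0,0,0,0],[-1,-0.01,0,0,0,0,0],[-1,-0.05,0,0,0,0,0],[-1,-0.06,0,0,0,0,0]]}}

```text
time: 25.25
tool_pos: [0.4197, 0.0995, 0.1494]
ee_rot: [0.706, 0.023, 0.708, -0.023]
force: [1.9, 0.5, 0.2]
opening: 0.0855
```

Emit:
{"op": "play_rows", "data": {"plan": [[-1,-0.06,0,0,0,0,0],[-1,-0.06,0,0,0,0,0],[-1,-0.03,0,0,0,0,0],[-1,0,0,0,0,0,0],[-1,0,0,0,0,0,0]]}}

```text
time: 25.88
tool_pos: [0.4201, 0.0995, 0.2972]
ee_rot: [0.706, 0.023, 0.707, -0.023]
force: [-0.2, 0.2, -0.7]
opening: 0.0856
```

```bash
python3 - <<'E'
from h import *
snap('wrist');
st,im,d=snap('wrist','w10.png')
y,Rt=yawof(st);print(st['tool_pos'],y,st['force'],st['opening'],st['time'])
z=np.load('last_wrist.npz')
P,r,zm=orange('wrist',z,st,(.3,.5,0,.2)); print(len(P),r,zm)
E
```

```text
[0.4198 0.0995 0.2967] 86.28637077187351 [-0.0187  0.0728 -1.1118] 0.08536103563047286 25.925
962 ((418.2655029296875, 101.84165954589844), (59.884521484375, 21.319988250732422), 86.29918670654297) 0.07357813643723823
```

View pics/w10.png

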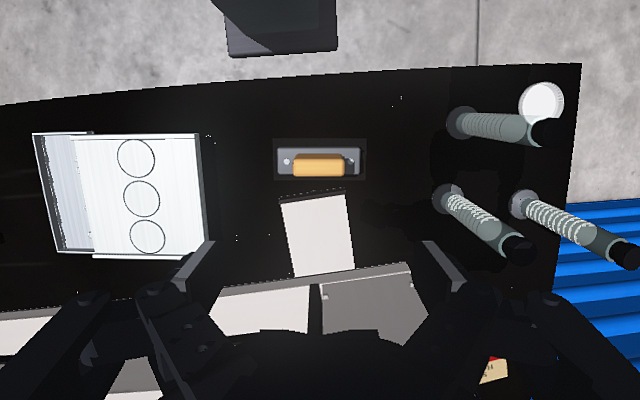

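Emit:
{"op": "play_rows", "data": {"plan": [[-1,-0.005,0.042,0.0033,0,0,0],[-1,-0.005,0.042,0.0033,0,0,0],[-1,-0.005,0.042,0.0033,0,0,0],[-1,-0.005,0.042,0.0033,0,0,0],[-1,-0.005,0.042,0.0033,0,0,0]]}}

```text
time: 26.6
tool_pos: [0.4503, 0.3091, 0.3217]
ee_rot: [0.706, 0.022, 0.708, -0.023]
force: [-0.1, -0.5, 0.4]
opening: 0.0854
```

Emit:
{"op": "play_rows", "data": {"plan": [[-1,0,0,0,0,0,0],[-1,0,0,0,0,0,0],[-1,0,0,0,0,0,0]]}}

```text
time: 26.98
tool_pos: [0.4507, 0.3069, 0.3227]
ee_rot: [0.706, 0.023, 0.707, -0.024]
force: [-1.2, 1.0, -0.3]
opening: 0.0855
```

```bash
python3 - <<'E'
from h import *
st,im,d=snap('wrist','w11.png')
y,Rt=yawof(st);print(st['tool_pos'],y,st['force'],Rt)
W=cloud('wrist',d,st)
m=(W[...,2]>.175)&(W[...,2]<.2)&(W[...,0]>.3)&(W[...,0]<.56)&(W[...,1]>.2)&(W[...,1]<.45)
n,lab,s,c=cv2.connectedComponentsWithStats(m.astype(np.uint8))
for i in range(1,n):
    if s[i,4]>60:
        v,u=np.nonzero(lab==i); zz=np.median(W[lab==i][:,2]); P=ray('wrist',np.c_[u,v],zz,st)[:,:2]
        (cc,rr)=cv2.minEnclosingCircle((P*1000).astype(np.float32)); print(s[i],c[i],zz,P.mean(0),cc,rr)
E
```

```text
[0.4507 0.3069 0.3227] 86.21799949850787 [-1.2153  0.9763 -0.3018] [[-0.001   0.066   0.9978]
 [-0.0007  0.9978 -0.066 ]
 [-1.     -0.0007 -0.0009]]
[290  93  30  31 708] [304.8192 108.0918] 0.18434730888498294 [0.383  0.3016] (383.0084533691406, 301.4865417480469) 12.89400577545166
[282 210  27  29 603] [295.4395 224.1725] 0.18521489413898745 [0.488  0.2847] (488.15753173828125, 284.9444885253906) 14.20334243774414
[402 218  29  28 577] [415.5425 230.9411] 0.18542811721987718 [0.5025 0.3983] (503.13116455078125, 398.80426025390625) 14.754631996154785
[218 284   9  19  65] [221.4615 293.4462] 0.18756825973913088 [0.5567 0.204 ] (556.22509765625, 204.09442138671875) 11.029994010925293
```

View pics/w11.png

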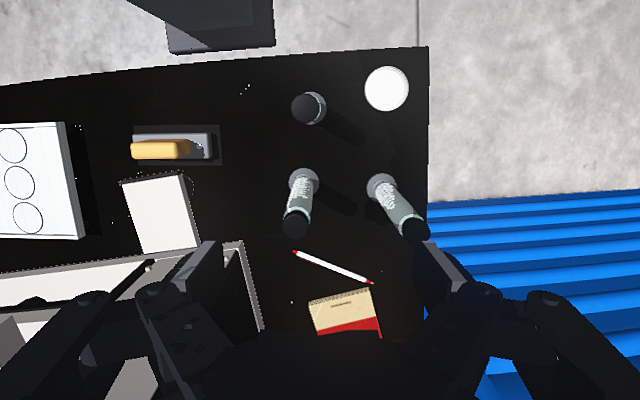

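```bash
python3 - <<'E'
from h import *
z=np.load('last_wrist.npz');st=dict(tool_pos=z['pos'],ee_rot=z['rot']);im=z['im']
W=cloud('wrist',z['d'],st)
Ts={'C':(.383,.3015),'B':(.4883,.285),'A':(.503,.3985)}
for k,p in Ts.items():
    print(k,'foot pix predicted',proj('wrist',[[*p,.007],[*p,.185]],st).round(1))
    for zz in (.005,.012): 
        pass
c=im[80:250,270:450].copy()
for k,p in Ts.items():
    for zz,r in ((.0,.023),(.013,.023),(.185,.013)):
        a=np.linspace(0,2*np.pi,60); q=proj('wrist',np.c_[p[0]+r*np.cos(a),p[1]+r*np.sin(a),0*a+zz],st)
        if zz==0: base=q
    im=cv2.polylines(im,[np.round(base*16).astype(np.int32)],True,(0,255,0),1,cv2.LINE_AA,4)
    im=cv2.polylines(im,[np.round(q*16).astype(np.int32)],True,(0,0,255),1,cv2.LINE_AA,4)
c2=im[80:250,270:450]
g=lambda c:cv2.resize(np.clip((c.astype(float)/160)**.6*255,0,255).astype(np.uint8),None,fx=4.4,fy=3.4 if 0 else 4.4*.8,interpolation=cv2.INTER_CUBIC)
cv2.imwrite('pics/cyl.png',cv2.resize(c2,None,fx=3.4,fy=3.4,interpolation=cv2.INTER_CUBIC))
E
```

```text
C foot pix predicted [[309.9 108. ]
 [304.7 108.1]]
B foot pix predicted [[303.9 181.6]
 [295.8 224.4]]
A foot pix predicted [[380.5 186.4]
 [415.7 231.3]]
```

View pics/cyl.png

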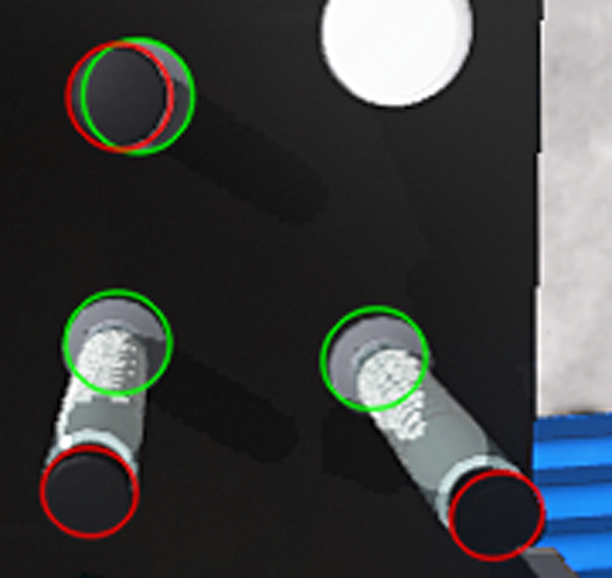

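```bash
python3 - <<'E'
from h import *
z=np.load('last_wrist.npz');st=dict(tool_pos=z['pos'],ee_rot=z['rot'])
import plant
t,imt,dt=snap('top')
T=cloud('top',dt)
for y0 in np.arange(-.25,.45,.05):
    r=[]
    for A in (T,):
        for zl in (.03,.09,.12,.2):
            m=(A[...,1]>y0)&(A[...,1]<y0+.05)&(A[...,2]>zl)&(A[...,0]>.53)&(A[...,0]<.8)
            r.append(np.percentile(A[m][:,0],3) if m.sum()>5 else np.nan)
    print(round(y0,2),np.array(r))
for k,p in {'B':(.4883,.285),'A':(.503,.3985),'C':(.383,.3015)}.items(): print(k,delta(st,[*p,.124]))
print([plate(x,0) for x in (-56,0,56)])
E
```

```text
-0.25 [0.5842 0.5869 0.5875 0.5875]
-0.2 [0.5425 0.5814 0.5828 0.5828]
-0.15 [0.5744 0.5786 0.5797 0.5797]
-0.1 [0.5707 0.5741 0.5754 0.5755]
-0.05 [0.569  0.5696 0.5734 0.5726]
-0.0 [0.5657 0.5685 0.5733 0.5794]
0.05 [0.5449 0.5536 0.5534 0.5536]
0.1 [0.5482 0.5516 0.5517 0.5519]
0.15 [0.5473 0.5474 0.5474 0.5478]
0.2 [0.5695 0.5695 0.5695 0.5695]
0.25 [nan nan nan nan]
0.3 [nan nan nan nan]
0.35 [nan nan nan nan]
0.4 [nan nan nan nan]
B [ 0.1987 -0.0193  0.0392]
A [0.1986 0.0949 0.0464]
C [ 0.1988 -0.0098 -0.067 ]
[array([ 0.3984, -0.139 ]), array([ 0.4543, -0.1428]), array([ 0.5102, -0.1466])]
```

Emit:
{"op": "play_rows", "data": {"plan": [[-1,0,-0.0097,0.0196,0,0,0],[-1,0,-0.0096,0.0196,0,0,0],[-1,0.03,0,0,0,0,0],[-1,0.04,0,0,0,0,0],[-1,0.04,0,0,0,0,0]]}}

```text
time: 27.7
tool_pos: [0.4901, 0.2851, 0.2122]
ee_rot: [0.707, 0.023, 0.706, -0.023]
force: [-0.0, -0.1, -0.3]
opening: 0.0854
```

Emit:
{"op": "play_rows", "data": {"plan": [[-1,0.04,0,0,0,0,0],[-1,0.025,0,0,0,0,0],[-1,0.015,0,0,0,0,0],[-1,0.0087,0,0,0,0,0],[-1,0,0,0,0,0,0]]}}

```text
time: 28.32
tool_pos: [0.4891, 0.286, 0.1247]
ee_rot: [0.707, 0.023, 0.707, -0.023]
force: [0.0, 0.1, -1.1]
opening: 0.0855
```

Emit:
{"op": "play_rows", "data": {"plan": [[-1,0,0,0,0,0,0],[-1,0,0,0,0,0,0]]}}

```text
time: 28.58
tool_pos: [0.4893, 0.2864, 0.1256]
ee_rot: [0.707, 0.023, 0.706, -0.023]
force: [-1.0, 0.4, -0.7]
opening: 0.0849
```

```bash
python3 - <<'E'
from h import *
st,im,d=snap('wrist','w12.png')
y,Rt=yawof(st);print(st['tool_pos'],y,st['force'],Rt)
E
```

```text
[0.4893 0.2864 0.1256] 86.29683875012827 [-1.0135  0.3944 -0.6861] [[ 0.0017  0.0646  0.9979]
 [ 0.0006  0.9979 -0.0646]
 [-1.      0.0007  0.0017]]
```

View pics/w12.png

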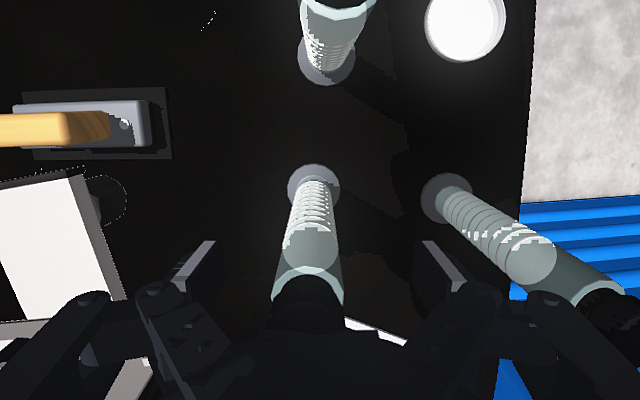

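```bash
python3 - <<'E'
from h import *
z=np.load('last_wrist.npz');st=dict(tool_pos=z['pos'],ee_rot=z['rot'])
for y in (.283,.285,.287):
    print(y,proj('wrist',[[.4883,y,0],[.4883,y,.013],[.4883,y,.165],[.4883,y,.185]],st).round(1).tolist())
print(proj('wrist',[[.4893,.2864,.14],[.4893,.2864,.165]],st))
im=z['im'];c=im[150:340,230:400];cv2.imwrite('pics/c12.png',cv2.resize(c,None,fx=3.1,fy=3.1,interpolation=cv2.INTER_CUBIC))
E
```

```text
0.283 [[312.0, 186.2], [311.8, 189.9], [304.5, 293.7], [301.9, 329.6]]
0.285 [[314.3, 186.0], [314.2, 189.8], [309.8, 293.4], [308.3, 329.3]]
0.287 [[316.6, 185.9], [316.6, 189.6], [315.2, 293.1], [314.7, 329.0]]
[[314.3998 263.6709]
 [313.7376 295.5096]]
```

View pics/c12.png

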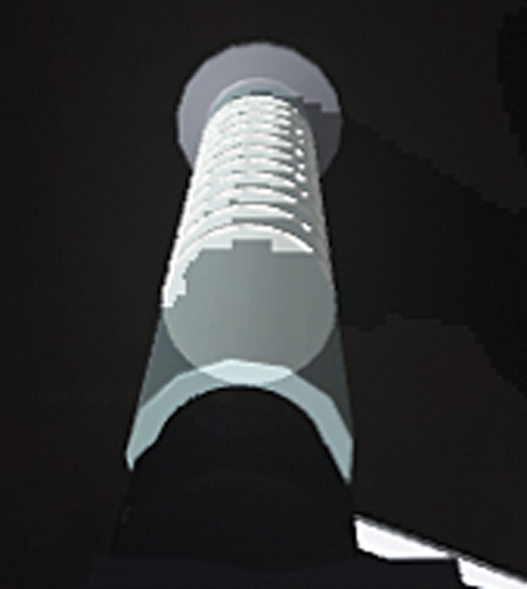

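Emit:
{"op": "play_rows", "data": {"plan": [[-1,0.001,-0.0043,0,0,0,0],[-1,0,0,0,0,0,0],[-1,0,0,0,0,0,0]], "grip_force": 40}}

```text
time: 29.0
tool_pos: [0.4884, 0.2818, 0.1236]
ee_rot: [0.707, 0.023, 0.707, -0.023]
force: [-1.4, -0.3, 1.1]
opening: 0.0853
```

```bash
python3 - <<'E'
from h import *
st,im,d=snap('wrist','w13.png')
y,Rt=yawof(st);print(st['tool_pos'],y,st['force'])
c=im[150:400,120:520];cv2.imwrite('pics/c13.png',cv2.resize(c,None,fx=2,fy=2,interpolation=cv2.INTER_CUBIC))
E
```

```text
[0.4884 0.2818 0.1236] 86.27770225012443 [-1.4407 -0.2617  1.0998]
```

View pics/c13.png

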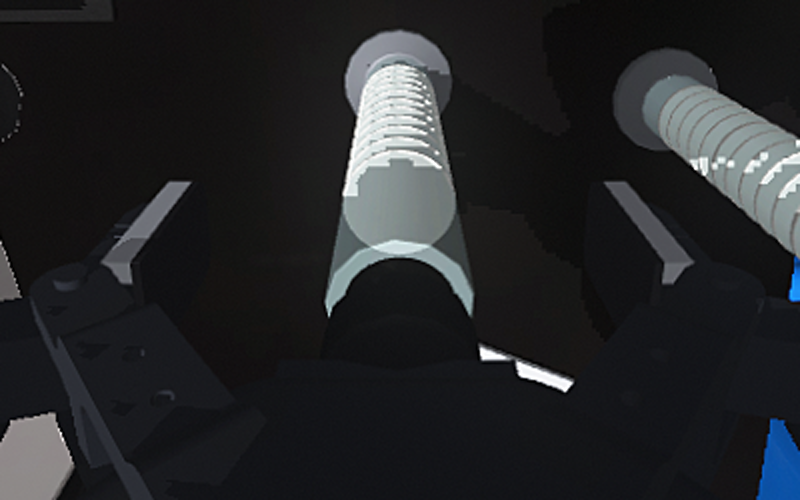

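Emit:
{"op": "play_rows", "data": {"plan": [[0,0,0,0,0,0,0],[0.2,0,0,0,0,0,0],[0.25,0,0,0,0,0,0],[0.3,0,0,0,0,0,0],[0.35,0,0,0,0,0,0]], "grip_force": 40}}

```text
time: 29.68
tool_pos: [0.4884, 0.282, 0.1236]
ee_rot: [0.707, 0.023, 0.707, -0.023]
force: [-0.5, 0.1, 0.9]
opening: 0.0278
```

Emit:
{"op": "play_rows", "data": {"plan": [[0.4,0,0,0,0,0,0],[0.5,0,0,0,0,0,0],[0.7,0,0,0,0,0,0],[0.7,0,0,0,0,0,0]]}}

```text
time: 30.18
tool_pos: [0.4885, 0.282, 0.1237]
ee_rot: [0.707, 0.023, 0.707, -0.023]
force: [-0.1, 0.5, 1.2]
opening: 0.0274
```

```bash
python3 - <<'E'
from h import *
st,im,d=snap('wrist','w14.png')
y,Rt=yawof(st);print(st['tool_pos'],y,st['force'],st['opening'])
c=im[150:400,120:520];cv2.imwrite('pics/c14.png',cv2.resize(c,None,fx=2,fy=2,interpolation=cv2.INTER_CUBIC))
E
```

```text
[0.4885 0.282  0.1237] 86.28653888260118 [-0.1322  0.4708  1.1917] 0.027367294934696106
```

View pics/c14.png

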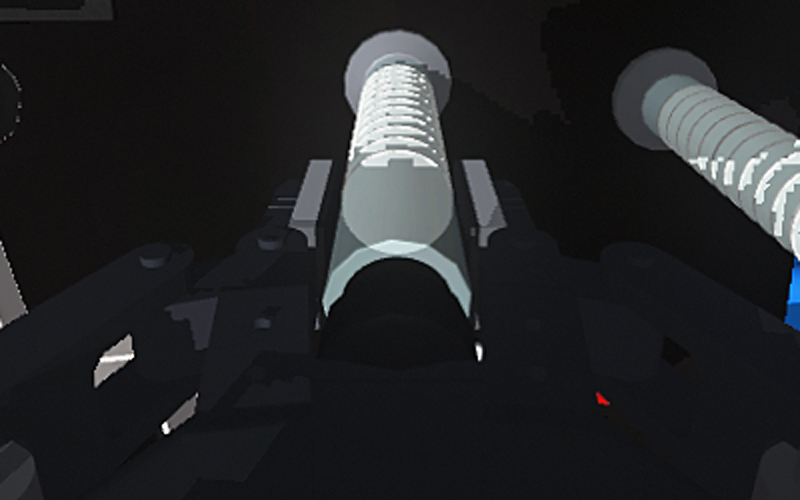

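Emit:
{"op": "play_rows", "data": {"plan": [[0.7,-0.004,0,0,0,0,0],[0.7,-0.008,0,0,0,0,0],[0.7,-0.012,0,0,0,0,0],[0.7,-0.015,0,0,0,0,0],[0.7,-0.015,0,0,0,0,0]]}}

```text
time: 30.85
tool_pos: [0.4887, 0.282, 0.1791]
ee_rot: [0.707, 0.023, 0.706, -0.023]
force: [0.1, -0.9, -2.7]
opening: 0.0271
```

Emit:
{"op": "play_rows", "data": {"plan": [[0.7,-0.015,0,0,0,0,0],[0.7,-0.015,0,0,0,0,0],[0.7,-0.012,0,0,0,0,0],[0.7,-0.008,0,0,0,0,0],[0.7,-0.004,0,0,0,0,0]]}}

```text
time: 31.48
tool_pos: [0.4885, 0.2819, 0.232]
ee_rot: [0.707, 0.023, 0.707, -0.023]
force: [1.0, -0.7, -2.8]
opening: 0.0273
```

Emit:
{"op": "play_rows", "data": {"plan": [[0.7,0,-0.004,-0.001,0,0,0],[0.7,0,-0.009,-0.003,0,0,0],[0.7,0,-0.013,-0.004,0,0,0],[0.7,0,-0.015,-0.0045,0,0,0],[0.7,0,-0.015,-0.0045,0,0,0]]}}

```text
time: 32.1
tool_pos: [0.4673, 0.2259, 0.2316]
ee_rot: [0.707, 0.023, 0.707, -0.023]
force: [-0.1, -0.1, -1.4]
opening: 0.0271
```

Emit:
{"op": "play_rows", "data": {"plan": [[0.7,0,-0.015,-0.0045,0,0,0],[0.7,0,-0.015,-0.0045,0,0,0],[0.7,0,-0.015,-0.004,0,0,0],[0.7,0,-0.015,-0.001,0,0,0],[0.7,0,-0.015,0.001,0,0,0]]}}

```text
time: 32.72
tool_pos: [0.4499, 0.1521, 0.2317]
ee_rot: [0.707, 0.023, 0.707, -0.023]
force: [-1.0, 0.4, -2.8]
opening: 0.0274
```

```bash
python3 - <<'E'
from h import *
st,im,d=snap('scene','s14.png')
y,Rt=yawof(st);print(st['tool_pos'],y,st['force'],st['opening'],Rt)
print(delta(st,[.5095,-.149,.2316]))
c=im[80:290,180:470];cv2.imwrite('pics/s14c.png',cv2.resize(c,None,fx=2.7,fy=2.7,interpolation=cv2.INTER_CUBIC))
E
```

```text
[0.4499 0.1521 0.2317] 86.2874454407707 [-1.0389  0.3913 -2.8294] 0.027382720542282774 [[ 0.0003  0.0648  0.9979]
 [ 0.      0.9979 -0.0648]
 [-1.      0.      0.0003]]
[ 0.0001 -0.2966  0.0789]
```

View pics/s14c.png

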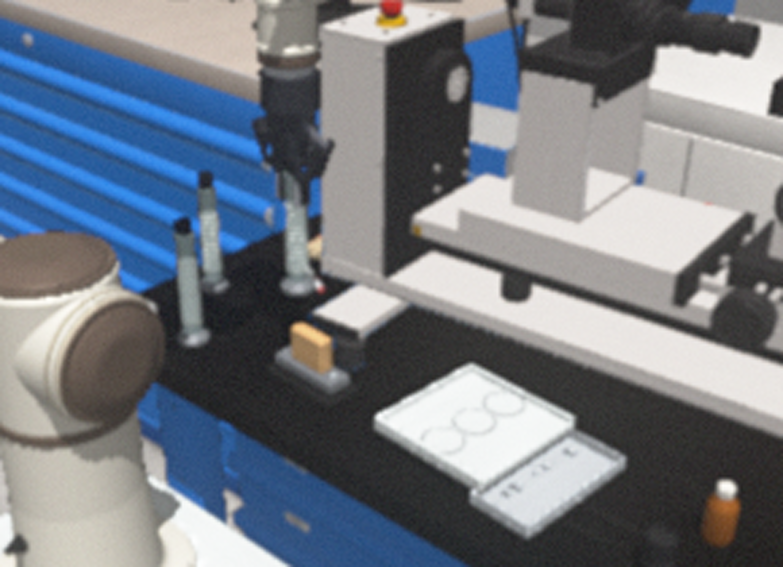

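Emit:
{"op": "play_rows", "data": {"plan": [[0.7,0,-0.015,0.001,0,0,0],[0.7,0,-0.015,0.001,0,0,0],[0.7,0,-0.015,0.001,0,0,0],[0.7,0,-0.015,0.001,0,0,0],[0.7,0,-0.015,0.001,0,0,0]]}}

```text
time: 33.4
tool_pos: [0.4501, 0.0769, 0.2316]
ee_rot: [0.707, 0.023, 0.707, -0.023]
force: [0.1, -0.7, -1.5]
opening: 0.0272
```

Emit:
{"op": "play_rows", "data": {"plan": [[0.7,0,-0.015,0.001,0,0,0],[0.7,0,-0.015,0.001,0,0,0],[0.7,0,-0.015,0.001,0,0,0],[0.7,0,-0.015,0.003,0,0,0],[0.7,0,-0.015,0.005,0,0,0]]}}

```text
time: 34.02
tool_pos: [0.4564, 0.0013, 0.2316]
ee_rot: [0.707, 0.023, 0.707, -0.023]
force: [1.5, -0.8, -2.2]
opening: 0.0272
```

Emit:
{"op": "play_rows", "data": {"plan": [[0.7,0,-0.014,0.007,0,0,0],[0.7,0,-0.014,0.007,0,0,0],[0.7,0,-0.014,0.007,0,0,0],[0.7,0,-0.014,0.007,0,0,0],[0.7,0,-0.014,0.007,0,0,0]]}}

```text
time: 34.65
tool_pos: [0.4871, -0.0707, 0.2315]
ee_rot: [0.707, 0.023, 0.707, -0.023]
force: [-0.1, 0.4, -2.1]
opening: 0.0271
```

Emit:
{"op": "play_rows", "data": {"plan": [[0.7,0,-0.014,0.006,0,0,0],[0.7,0,-0.014,0.006,0,0,0],[0.7,0,-0.012,0.006,0,0,0],[0.7,0,-0.008,0.005,0,0,0],[0.7,0,-0.004,0.003,0,0,0]]}}

```text
time: 35.28
tool_pos: [0.5095, -0.1238, 0.2316]
ee_rot: [0.707, 0.023, 0.707, -0.023]
force: [0.1, 0.1, -1.8]
opening: 0.0268
```

```bash
python3 - <<'E'
from h import *
st,im,d=snap('wrist','w15.png')
y,Rt=yawof(st);print(st['tool_pos'],y,st['force'],st['opening'],st['time'])
print(delta(st,[.5095,-.149,.1536]))
st,im,d=snap('scene','s15.png')
c=im[80:290,180:470];cv2.imwrite('pics/s15c.png',cv2.resize(c,None,fx=2.7,fy=2.7,interpolation=cv2.INTER_CUBIC))
E
```

```text
[ 0.5095 -0.1238  0.2316] 86.26954588658995 [ 0.1021  0.133  -1.8343] 0.026822674029487823 35.275
[ 0.078  -0.0252  0.0017]
```

View pics/w15.png

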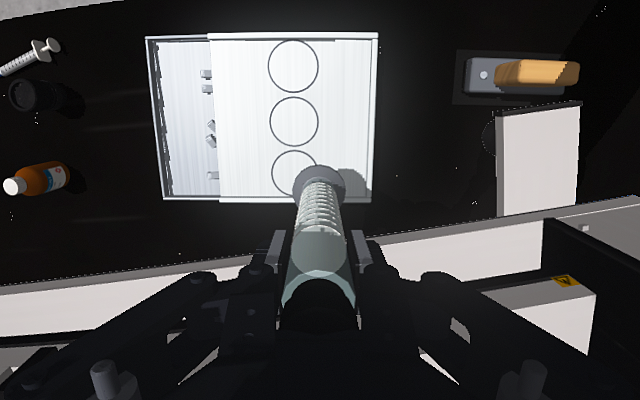

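View pics/s15c.png

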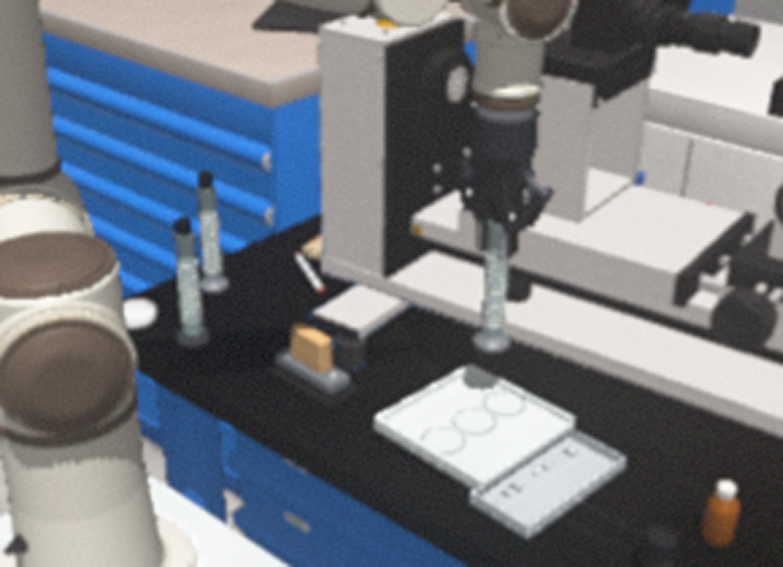

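```bash
python3 - <<'E'
from h import *
z=np.load('last_wrist.npz');st=dict(tool_pos=z['pos'],ee_rot=z['rot']);im=z['im']
c=im[20:220,140:390];cv2.imwrite('pics/c15.png',cv2.resize(c,None,fx=3.2,fy=3,interpolation=cv2.INTER_CUBIC))
for x in (-56,0,56): print(x,proj('wrist',[*plate(x,0),.03],st))
E
```

```text
-56 [[294.4975  65.319 ]]
0 [[295.1878 120.7732]]
56 [[295.9126 172.4061]]
```

View pics/c15.png

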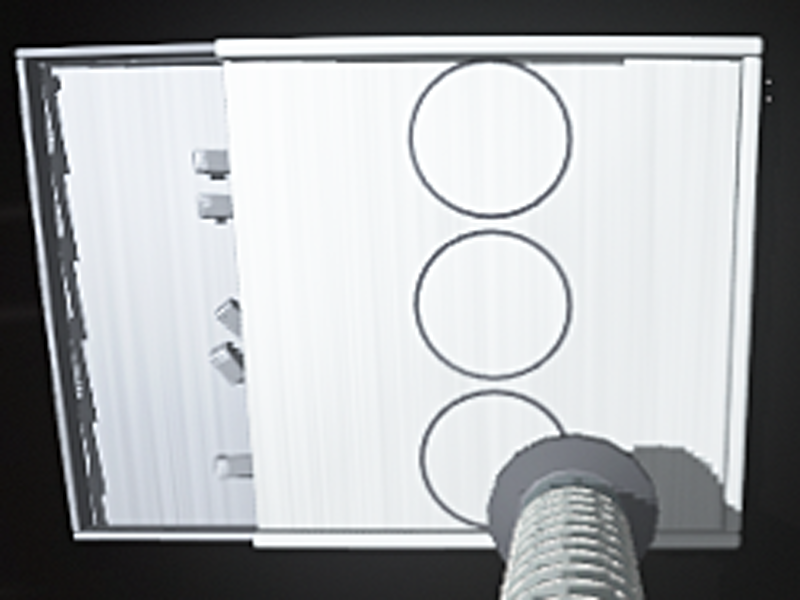

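```bash
python3 - <<'E'
from h import *
z=np.load('last_wrist.npz');st=dict(tool_pos=z['pos'],ee_rot=z['rot']);im=z['im'].copy()
f=lambda p:np.array(p,float)/[3.2,3]+[140,20]-.35
print('rings',ray('wrist',f([(490.5,137.5),(493.5,304.5),(495.5,461)]),.03,st))
zb=st['tool_pos'][2]-.1236
# fit foot: draw for offsets
for dy in (0,.002,.004):
  for dx in (-.003,0,.003):
    a=np.linspace(0,2*np.pi,90); P=np.c_[st['tool_pos'][0]+dx+.023*np.cos(a),st['tool_pos'][1]+dy+.023*np.sin(a),0*a+zb]
    q=proj('wrist',P,st); q2=proj('wrist',P+[0,0,.008],st)
    qq=np.r_[q,q2]; c=(qq-[140,20]+.35)*[3.2,3]
    print(dx,dy,'u',c[:,0].min(),c[:,0].max(),'vtop',c[:,1].min())
E
```

```text
rings [[ 0.3985 -0.1406  0.03  ]
 [ 0.4546 -0.1442  0.03  ]
 [ 0.5111 -0.1483  0.03  ]]
-0.003 0 u 476.1432115228804 651.2327854423761 vtop 415.24650009508923
0 0 u 477.15698125421454 651.7382730505287 vtop 425.75077760702834
0.003 0 u 478.1663333656997 652.2395908723878 vtop 436.19855180947604
-0.003 0.002 u 483.7264353873797 658.8425342962553 vtop 414.7891632094039
0 0.002 u 484.71765011219804 659.3259041378524 vtop 425.2959478782892
0.003 0.002 u 485.70444395443457 659.8051166742177 vtop 435.74621555565557
-0.003 0.004 u 491.30836983931323 666.4521708447356 vtop 414.3324751950192
0 0.004 u 492.277821779764 666.9134232736873 vtop 424.84168811517816
0.003 0.004 u 493.24286181464754 667.3705307951093 vtop 435.29437170396704
```

Emit:
{"op": "play_rows", "data": {"plan": [[0.7,0,-0.005,0.0002,0,0,0],[0.7,0,-0.009,0.0005,0,0,0],[0.7,0,-0.009,0.0005,0,0,0],[0.7,0,-0.004,0,0,0,0],[0.7,0,0,0,0,0,0]]}}

```text
time: 36.0
tool_pos: [0.5086, -0.1507, 0.2316]
ee_rot: [0.707, 0.023, 0.707, -0.023]
force: [-0.0, 0.4, -2.1]
opening: 0.027
```

Emit:
{"op": "play_rows", "data": {"plan": [[0.7,0.006,0,0,0,0,0],[0.7,0.012,0,0,0,0,0],[0.7,0.015,0,0,0,0,0],[0.7,0.012,0,0,0,0,0],[0.7,0.006,0,0,0,0,0]]}}

```text
time: 36.62
tool_pos: [0.508, -0.15, 0.1791]
ee_rot: [0.706, 0.023, 0.707, -0.023]
force: [-0.5, -0.0, -2.6]
opening: 0.027
```

Emit:
{"op": "play_rows", "data": {"plan": [[0.7,0.006,0,0,0,0,0],[0.7,0.006,0,0,0,0,0],[0.7,0.005,0,0,0,0,0],[0.7,0.003,0,0,0,0,0],[0.7,0,0,0,0,0,0]]}}

```text
time: 37.25
tool_pos: [0.5086, -0.1503, 0.1604]
ee_rot: [0.707, 0.023, 0.707, -0.023]
force: [1.1, -0.3, -1.8]
opening: 0.027
```

```bash
python3 - <<'E'
from h import *
st,im,d=snap('wrist','w16.png')
y,Rt=yawof(st);print(st['tool_pos'],y,st['force'],st['opening'],st['time'])
print(delta(st,[.509,-.1507,.1536]))
c=im[80:280,180:430];cv2.imwrite('pics/c16.png',cv2.resize(c,None,fx=3.2,fy=3,interpolation=cv2.INTER_CUBIC))
E
```

```text
[ 0.5086 -0.1503  0.1604] 86.2914720295197 [ 1.1036 -0.3185 -1.7901] 0.026970669962508364 37.25
[ 0.0068 -0.0004  0.0005]
```

View pics/c16.png

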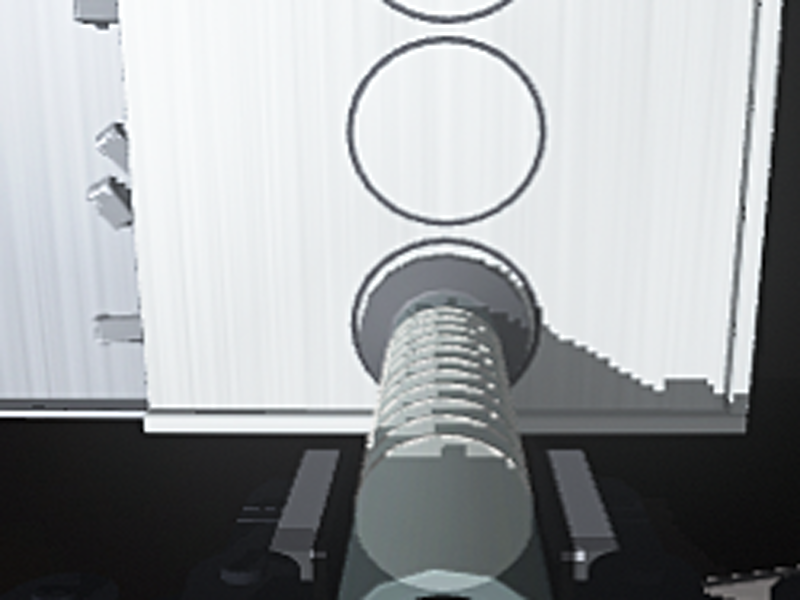

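Emit:
{"op": "play_rows", "data": {"plan": [[0.7,0.002,0,0,0,0,0],[0.7,0.002,0,0,0,0,0],[0.7,0.001,0,0,0,0,0],[0.7,0,0,0,0,0,0]]}}

```text
time: 37.8
tool_pos: [0.5086, -0.1503, 0.1555]
ee_rot: [0.707, 0.023, 0.707, -0.023]
force: [-0.4, -0.2, -2.3]
opening: 0.0273
```

Emit:
{"op": "play_rows", "data": {"plan": [[0.7,0.001,0,0,0,0,0],[0.7,0,0,0,0,0,0]]}}

```text
time: 38.05
tool_pos: [0.5086, -0.1503, 0.1545]
ee_rot: [0.707, 0.023, 0.707, -0.023]
force: [0.1, 0.3, -1.5]
opening: 0.0272
```

Emit:
{"op": "play_rows", "data": {"plan": [[0.7,0.0007,0,0,0,0,0],[0.7,0,0,0,0,0,0]]}}

```text
time: 38.3
tool_pos: [0.5086, -0.1503, 0.1538]
ee_rot: [0.707, 0.023, 0.707, -0.023]
force: [-0.4, 0.1, -1.4]
opening: 0.0271
```

Emit:
{"op": "play_rows", "data": {"plan": [[0.7,0.0006,0,0,0,0,0],[0.7,0,0,0,0,0,0]]}}

```text
time: 38.55
tool_pos: [0.5089, -0.1504, 0.1537]
ee_rot: [0.707, 0.023, 0.707, -0.023]
force: [-0.1, -0.1, 1.0]
opening: 0.0272
```

Emit:
{"op": "play_rows", "data": {"plan": [[0.7,0.0005,0,0,0,0,0],[0.7,0,0,0,0,0,0]]}}

```text
time: 38.8
tool_pos: [0.5091, -0.1504, 0.1537]
ee_rot: [0.707, 0.023, 0.706, -0.023]
force: [-1.3, 2.1, 5.3]
opening: 0.0273
```

Emit:
{"op": "play_rows", "data": {"plan": [[0.7,-0.0005,0,0,0,0,0],[0.34,0,0,0,0,0,0],[0.3,0,0,0,0,0,0],[0.25,0,0,0,0,0,0],[0.2,0,0,0,0,0,0]]}}

```text
time: 39.42
tool_pos: [0.5086, -0.1504, 0.1532]
ee_rot: [0.707, 0.023, 0.707, -0.023]
force: [0.3, 0.1, -0.3]
opening: 0.0344
```

Emit:
{"op": "play_rows", "data": {"plan": [[0,0,0,0,0,0,0],[-0.3,0,0,0,0,0,0],[-0.7,0,0,0,0,0,0],[-1,0,0,0,0,0,0],[-1,0,0,0,0,0,0]]}}

```text
time: 40.05
tool_pos: [0.5087, -0.1504, 0.1533]
ee_rot: [0.707, 0.023, 0.707, -0.023]
force: [-0.9, -0.6, 0.3]
opening: 0.0856
```

Emit:
{"op": "play_rows", "data": {"plan": [[-1,-0.01,0,0,0,0,0],[-1,-0.03,0,0,0,0,0],[-1,-0.04,0,0,0,0,0],[-1,-0.04,0,0,0,0,0],[-1,-0.04,0,0,0,0,0]]}}

```text
time: 40.67
tool_pos: [0.5086, -0.1503, 0.3155]
ee_rot: [0.707, 0.023, 0.706, -0.023]
force: [0.6, 0.2, 0.8]
opening: 0.0854
```

```bash
python3 - <<'E'
from h import *
st=readout.state()
y,Rt=yawof(st);print(st['tool_pos'],y,st['force'],st['opening'],st['time'])
st2,im,d=snap('scene','s17.png')
c=im[80:290,180:470];cv2.imwrite('pics/s17c.png',cv2.resize(c,None,fx=2.7,fy=2.7,interpolation=cv2.INTER_CUBIC))
print('A',delta(st,[.503,.3985-.0024,.124]),'C',delta(st,[.383,.3015-.0024,.124]))
E
```

```text
[ 0.5086 -0.1503  0.3155] 86.28760841351357 [0.5589 0.2246 0.7773] 0.08544835660704839 40.675
A [ 0.1912  0.545  -0.0412] C [ 0.1911  0.4404 -0.1546]
```

View pics/s17c.png

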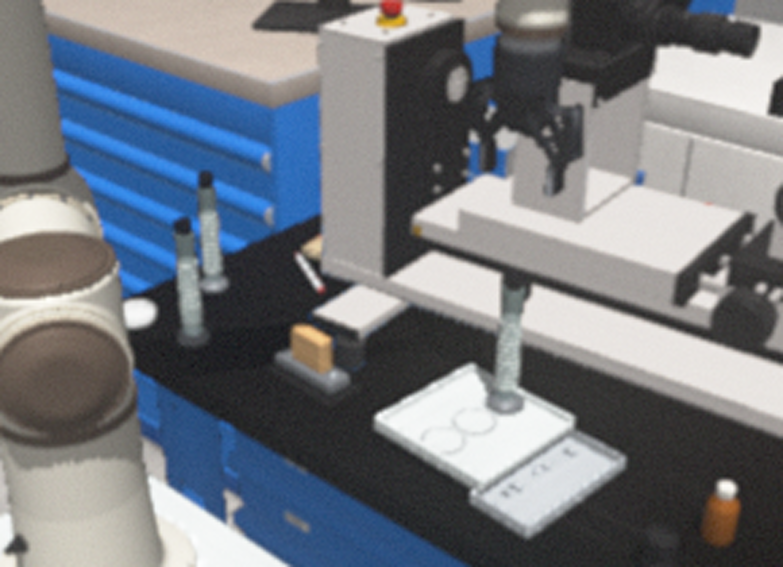

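Emit:
{"op": "play_rows", "data": {"plan": [[-1,0,0.03,-0.015,0,0,0],[-1,0,0.05,-0.02,0,0,0],[-1,0,0.05,-0.02,0,0,0],[-1,0,0.05,-0.01,0,0,0],[-1,0,0.05,0,0,0,0]]}}

```text
time: 41.35
tool_pos: [0.4582, 0.0849, 0.3143]
ee_rot: [0.707, 0.023, 0.706, -0.023]
force: [1.0, -0.2, -0.5]
opening: 0.0854
```

Emit:
{"op": "play_rows", "data": {"plan": [[-1,0,0.05,0,0,0,0],[-1,0,0.05,0,0,0,0],[-1,0,0.05,0,0,0,0],[-1,0,0.05,0.004,0,0,0],[-1,0,0.05,0.006,0,0,0]]}}

```text
time: 41.98
tool_pos: [0.4849, 0.334, 0.3141]
ee_rot: [0.707, 0.023, 0.706, -0.023]
force: [0.5, 0.1, 0.2]
opening: 0.0855
```

Emit:
{"op": "play_rows", "data": {"plan": [[-1,0,0.04,0.008,0,0,0],[-1,0,0.025,0.0058,0,0,0],[-1,0.03,0,0,0,0,0],[-1,0.03,0,0,0,0,0],[-1,0,0,0,0,0,0]]}}

```text
time: 42.6
tool_pos: [0.5014, 0.3955, 0.2507]
ee_rot: [0.705, 0.022, 0.708, -0.024]
force: [-0.5, 0.9, 0.2]
opening: 0.0855
```

Emit:
{"op": "play_rows", "data": {"plan": [[-1,0,0,0,0,0,0],[-1,0,0,0,0,0,0]]}}

```text
time: 42.85
tool_pos: [0.5037, 0.3966, 0.2556]
ee_rot: [0.708, 0.024, 0.706, -0.022]
force: [-0.8, 0.1, -0.1]
opening: 0.0856
```

```bash
python3 - <<'E'
from h import *
st,im,d=snap('wrist','w18.png')
y,Rt=yawof(st);print(st['tool_pos'],y,st['force'],st['opening'],st['time'])
print('A',delta(st,[.503,.3985-.0024,.124]))
W=cloud('wrist',d,st)
m=(W[...,2]>.175)&(W[...,2]<.2)&(W[...,0]>.3)&(W[...,0]<.56)&(W[...,1]>.2)&(W[...,1]<.48)
n,lab,s,c=cv2.connectedComponentsWithStats(m.astype(np.uint8))
for i in range(1,n):
    if s[i,4]>60:
        v,u=np.nonzero(lab==i); zz=np.median(W[lab==i][:,2]); P=ray('wrist',np.c_[u,v],zz,st)[:,:2]
        (cc,rr)=cv2.minEnclosingCircle((P*1000).astype(np.float32)); print(s[i],c[i],zz,P.mean(0),cc,rr)
E
```

```text
[0.5037 0.3966 0.2556] 86.28242860241755 [-0.8112  0.0756 -0.1238] 0.08561560046052138 42.85
A [ 0.1316 -0.0008 -0.001 ]
[ 135   13   45   44 1472] [156.7208  34.767 ] 0.18404353913500265 [0.3839 0.3034] (383.9711608886719, 303.5679016113281) 14.712889671325684
[ 303  188   36   38 1059] [320.8508 206.2616] 0.18540748031663729 [0.504  0.4003] (504.2306213378906, 400.69415283203125) 13.878547668457031
[ 57 267  31  30 506] [ 73.1364 281.0316] 0.18856132509025916 [0.552  0.2034] (553.126220703125, 204.17181396484375) 15.911704063415527
```

View pics/w18.png

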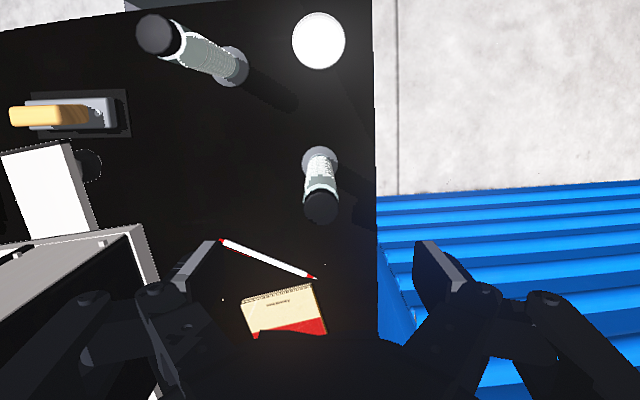

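Emit:
{"op": "play_rows", "data": {"plan": [[-1,0.03,0,0,0,0,0],[-1,0.04,0,0,0,0,0],[-1,0.035,0,0,0,0,0],[-1,0.017,0,0,0,0,0],[-1,0.0096,0,0,0,0,0]]}}

```text
time: 43.52
tool_pos: [0.5032, 0.3963, 0.1219]
ee_rot: [0.707, 0.023, 0.707, -0.023]
force: [-0.3, -0.3, 0.5]
opening: 0.0853
```

Emit:
{"op": "play_rows", "data": {"plan": [[-1,0,0,0,0,0,0],[-1,0,0,0,0,0,0],[-1,0,0,0,0,0,0]]}}

```text
time: 43.9
tool_pos: [0.5035, 0.3966, 0.123]
ee_rot: [0.707, 0.023, 0.706, -0.023]
force: [0.7, 0.9, 0.1]
opening: 0.0855
```

```bash
python3 - <<'E'
from h import *
st,im,d=snap('wrist','w19.png')
y,Rt=yawof(st);print(st['tool_pos'],y,st['force'])
c=im[150:400,120:520];cv2.imwrite('pics/c19.png',cv2.resize(c,None,fx=2,fy=2,interpolation=cv2.INTER_CUBIC))
E
```

```text
[0.5035 0.3966 0.123 ] 86.29062528330238 [0.6818 0.9467 0.0711]
```

View pics/c19.png

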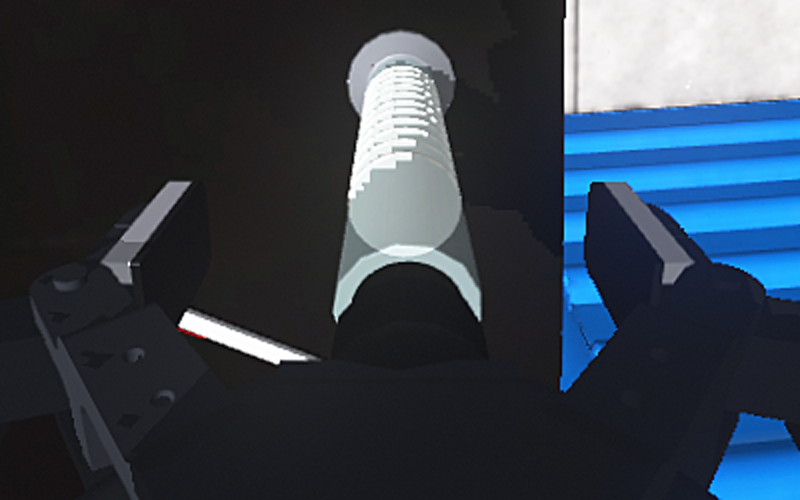

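Emit:
{"op": "play_rows", "data": {"plan": [[-1,-0.0005,0.0018,0,0,0,0],[-1,0,0,0,0,0,0],[0,0,0,0,0,0,0],[0.2,0,0,0,0,0,0],[0.25,0,0,0,0,0,0]]}}

```text
time: 44.58
tool_pos: [0.5029, 0.3979, 0.1221]
ee_rot: [0.707, 0.023, 0.707, -0.023]
force: [-0.1, 0.6, 0.5]
opening: 0.033
```

Emit:
{"op": "play_rows", "data": {"plan": [[0.3,0,0,0,0,0,0],[0.35,0,0,0,0,0,0],[0.5,0,0,0,0,0,0],[0.7,0,0,0,0,0,0],[0.7,0,0,0,0,0,0]]}}

```text
time: 45.2
tool_pos: [0.503, 0.3981, 0.1224]
ee_rot: [0.707, 0.023, 0.707, -0.023]
force: [0.4, 0.0, 1.6]
opening: 0.0268
```

```bash
python3 - <<'E'
from h import *
st,im,d=snap('wrist','w20.png')
y,Rt=yawof(st);print(st['tool_pos'],y,st['force'],st['opening'])
c=im[150:400,120:520];cv2.imwrite('pics/c20.png',cv2.resize(c,None,fx=2,fy=2,interpolation=cv2.INTER_CUBIC))
E
```

```text
[0.503  0.3981 0.1224] 86.28901475589119 [0.4113 0.0128 1.6353] 0.02678402114472782
```

View pics/c20.png

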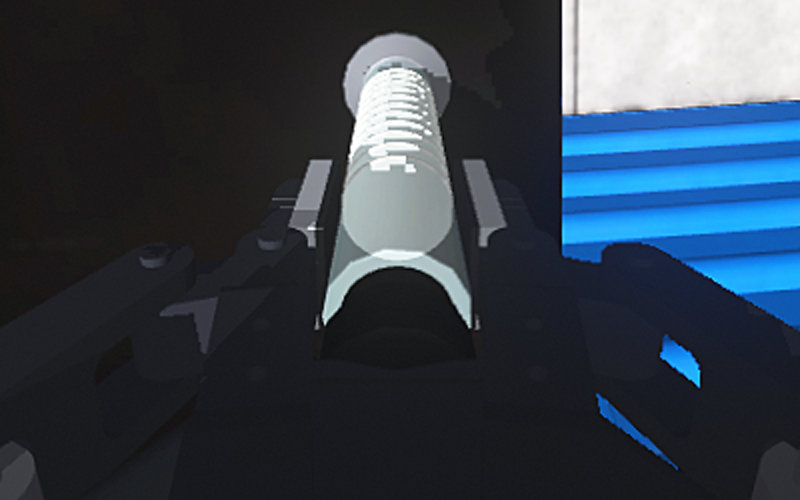

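Emit:
{"op": "play_rows", "data": {"plan": [[0.7,-0.004,0,0,0,0,0],[0.7,-0.008,0,0,0,0,0],[0.7,-0.012,0,0,0,0,0],[0.7,-0.015,0,0,0,0,0],[0.7,-0.015,0,0,0,0,0]]}}

```text
time: 45.88
tool_pos: [0.5032, 0.3981, 0.1778]
ee_rot: [0.707, 0.023, 0.706, -0.023]
force: [-0.1, -0.7, -1.6]
opening: 0.0272
```

Emit:
{"op": "play_rows", "data": {"plan": [[0.7,-0.015,0,0,0,0,0],[0.7,-0.015,0,0,0,0,0],[0.7,-0.012,0,0,0,0,0],[0.7,-0.008,0,0,0,0,0],[0.7,-0.004,0,0,0,0,0]]}}

```text
time: 46.5
tool_pos: [0.503, 0.398, 0.2307]
ee_rot: [0.707, 0.023, 0.707, -0.023]
force: [-0.6, -0.5, -1.9]
opening: 0.027
```

Emit:
{"op": "play_rows", "data": {"plan": [[0.7,0,-0.004,-0.001,0,0,0],[0.7,0,-0.009,-0.002,0,0,0],[0.7,0,-0.013,-0.003,0,0,0],[0.7,0,-0.0146,-0.003,0,0,0],[0.7,0,-0.0146,-0.003,0,0,0]]}}

```text
time: 47.12
tool_pos: [0.487, 0.3424, 0.2302]
ee_rot: [0.707, 0.023, 0.707, -0.023]
force: [0.8, 0.4, -2.4]
opening: 0.0273
```

Emit:
{"op": "play_rows", "data": {"plan": [[0.7,0,-0.0146,-0.003,0,0,0],[0.7,0,-0.0146,-0.003,0,0,0],[0.7,0,-0.0146,-0.003,0,0,0],[0.7,0,-0.0146,-0.003,0,0,0],[0.7,0,-0.0146,-0.003,0,0,0]]}}

```text
time: 47.75
tool_pos: [0.4675, 0.2709, 0.2302]
ee_rot: [0.707, 0.023, 0.707, -0.023]
force: [0.6, -1.0, -1.9]
opening: 0.0271
```

Emit:
{"op": "play_rows", "data": {"plan": [[0.7,0,-0.0146,-0.003,0,0,0],[0.7,0,-0.0146,-0.003,0,0,0],[0.7,0,-0.0146,-0.003,0,0,0],[0.7,0,-0.0146,-0.003,0,0,0],[0.7,0,-0.0146,-0.002,0,0,0]]}}

```text
time: 48.38
tool_pos: [0.4488, 0.1989, 0.2302]
ee_rot: [0.707, 0.023, 0.707, -0.023]
force: [-0.2, 0.0, -2.0]
opening: 0.0276
```

Emit:
{"op": "play_rows", "data": {"plan": [[0.7,0,-0.015,0.001,0,0,0],[0.7,0,-0.015,0.001,0,0,0],[0.7,0,-0.015,0.001,0,0,0],[0.7,0,-0.015,0.001,0,0,0],[0.7,0,-0.015,0.001,0,0,0]]}}

```text
time: 49.0
tool_pos: [0.4491, 0.1237, 0.2302]
ee_rot: [0.707, 0.023, 0.707, -0.023]
force: [0.1, 0.1, -1.9]
opening: 0.0275
```

Emit:
{"op": "play_rows", "data": {"plan": [[0.7,0,-0.015,0.001,0,0,0],[0.7,0,-0.015,0.001,0,0,0],[0.7,0,-0.015,0.001,0,0,0],[0.7,0,-0.015,0.001,0,0,0],[0.7,0,-0.015,0.001,0,0,0]]}}

```text
time: 49.62
tool_pos: [0.4493, 0.0485, 0.2302]
ee_rot: [0.707, 0.023, 0.707, -0.023]
force: [0.2, -0.2, -2.4]
opening: 0.0271
```

Emit:
{"op": "play_rows", "data": {"plan": [[0.7,0,-0.015,0.001,0,0,0],[0.7,0,-0.015,0.001,0,0,0],[0.7,0,-0.015,0.001,0,0,0],[0.7,0,-0.012,0.001,0,0,0],[0.7,0,-0.006,0,0,0,0]]}}

```text
time: 50.25
tool_pos: [0.4492, -0.0144, 0.2302]
ee_rot: [0.707, 0.023, 0.707, -0.023]
force: [0.4, -0.1, -2.4]
opening: 0.0271
```

Emit:
{"op": "play_rows", "data": {"plan": [[0.7,0,0,0,0,0,0],[0.7,0,0,0,0,0,0]]}}

```text
time: 50.5
tool_pos: [0.4492, -0.0133, 0.2302]
ee_rot: [0.707, 0.023, 0.707, -0.023]
force: [0.6, -0.4, -1.7]
opening: 0.0271
```

```bash
cat >> h.py <<'E'
def snapfoot(fn,grip):
    st,im,d=snap('wrist',fn)
    y,Rt=yawof(st);print(st['tool_pos'],y,st['force'],st['opening'],st['time'])
    c=im[20:220,180:430];cv2.imwrite('pics/c_'+fn,cv2.resize(c,None,fx=3.2,fy=3,interpolation=cv2.INTER_CUBIC))
    zb=st['tool_pos'][2]-grip
    for dy in (0,.003):
      for dx in (-.003,0,.003):
        a=np.linspace(0,2*np.pi,90); P=np.c_[st['tool_pos'][0]+dx+.023*np.cos(a),st['tool_pos'][1]+dy+.023*np.sin(a),0*a+zb]
        q=np.r_[proj('wrist',P,st),proj('wrist',P+[0,0,.008],st)]; c=(q-[180,20]+.35)*[3.2,3]
        print(dx,dy,'u',c[:,0].min().round(1),c[:,0].max().round(1),'vtop',c[:,1].min().round(1))
    return st
E
python3 - <<'E'
from h import *
snapfoot('w21.png',.1224)
E
```

```text
[ 0.4492 -0.0133  0.2302] 86.30785275000771 [ 0.6432 -0.3623 -1.7292] 0.027085522767092744 50.5
-0.003 0 u 347.7 523.6 vtop 415.9
0 0 u 348.7 524.0 vtop 426.5
0.003 0 u 349.7 524.5 vtop 436.9
-0.003 0.003 u 359.1 535.0 vtop 415.2
0 0.003 u 360.1 535.5 vtop 425.8
0.003 0.003 u 361.1 535.9 vtop 436.3
```

View pics/c_w21.png

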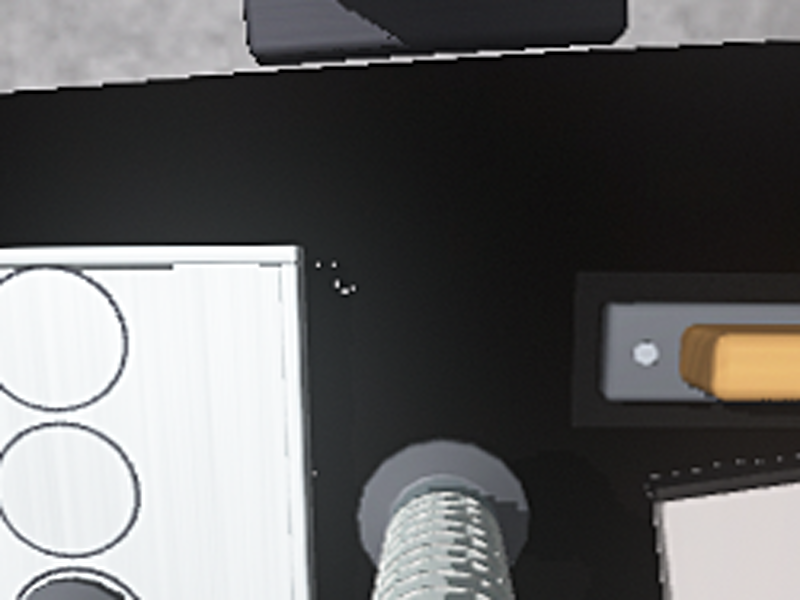

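Emit:
{"op": "play_rows", "data": {"plan": [[0.7,0,-0.004,0.0004,0,0,0],[0.7,0,-0.01,0.001,0,0,0],[0.7,0,-0.014,0.001,0,0,0],[0.7,0,-0.014,0.001,0,0,0],[0.7,0,-0.014,0.001,0,0,0]]}}

```text
time: 51.18
tool_pos: [0.4499, -0.0711, 0.2302]
ee_rot: [0.707, 0.023, 0.707, -0.023]
force: [0.4, -0.1, -1.8]
opening: 0.027
```

Emit:
{"op": "play_rows", "data": {"plan": [[0.7,0,-0.014,0.001,0,0,0],[0.7,0,-0.014,0.001,0,0,0],[0.7,0,-0.014,0.001,0,0,0],[0.7,0,-0.014,0.001,0,0,0],[0.7,0,-0.01,0.001,0,0,0]]}}

```text
time: 51.8
tool_pos: [0.4507, -0.1369, 0.2302]
ee_rot: [0.707, 0.023, 0.707, -0.023]
force: [-0.1, 0.9, -1.2]
opening: 0.0271
```

Emit:
{"op": "play_rows", "data": {"plan": [[0.7,0,-0.007,0.0007,0,0,0],[0.7,0,-0.0037,0.0003,0,0,0],[0.7,0.004,0,0,0,0,0],[0.7,0.01,0,0,0,0,0],[0.7,0.014,0,0,0,0,0]]}}

```text
time: 52.42
tool_pos: [0.451, -0.1464, 0.2013]
ee_rot: [0.707, 0.023, 0.707, -0.023]
force: [-0.5, 0.6, -1.6]
opening: 0.0268
```

Emit:
{"op": "play_rows", "data": {"plan": [[0.7,0.014,0,0,0,0,0],[0.7,0.012,0,0,0,0,0],[0.7,0.008,0,0,0,0,0],[0.7,0.005,0,0,0,0,0],[0.7,0,0,0,0,0,0]]}}

```text
time: 53.05
tool_pos: [0.4509, -0.1467, 0.163]
ee_rot: [0.707, 0.023, 0.707, -0.023]
force: [0.1, 0.5, -2.1]
opening: 0.0273
```

```bash
python3 - <<'E'
from h import *
st,im,d=snap('wrist','w22.png')
y,Rt=yawof(st);print(st['tool_pos'],y,st['force'],st['opening'],st['time'])
c=im[80:330,180:430];cv2.imwrite('pics/c22.png',cv2.resize(c,None,fx=3,fy=2.4,interpolation=cv2.INTER_CUBIC))
E
```

```text
[ 0.4509 -0.1467  0.163 ] 86.28614112526758 [ 0.091   0.5419 -2.1433] 0.027278585065522193 53.05
```

View pics/c22.png

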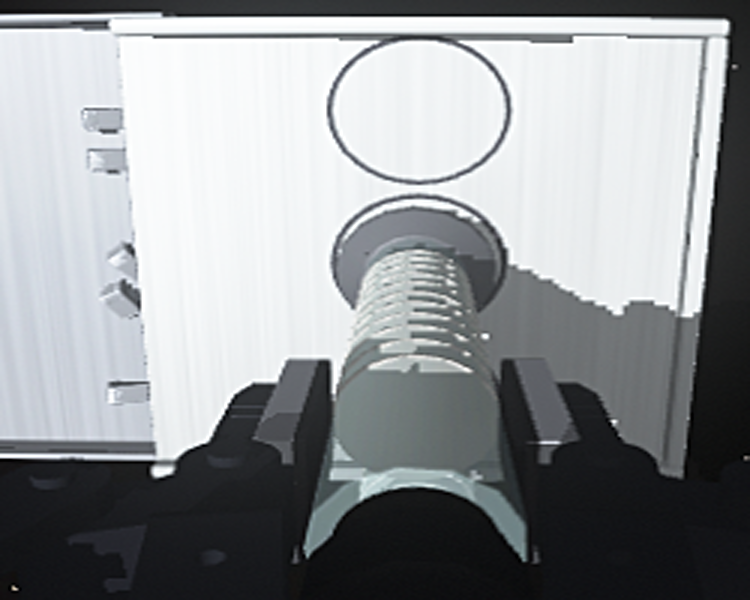

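Emit:
{"op": "play_rows", "data": {"plan": [[0.7,0.003,0,0,0,0,0],[0.7,0.003,0,0,0,0,0],[0.7,0.002,0,0,0,0,0],[0.7,0.001,0,0,0,0,0],[0.7,0,0,0,0,0,0]]}}

```text
time: 53.72
tool_pos: [0.4509, -0.1467, 0.1541]
ee_rot: [0.707, 0.023, 0.707, -0.023]
force: [-0.9, 0.1, -2.7]
opening: 0.0269
```

Emit:
{"op": "play_rows", "data": {"plan": [[0.7,0.001,0,0,0,0,0],[0.7,0.0006,0,0,0,0,0],[0.7,0,0,0,0,0,0]]}}

```text
time: 54.1
tool_pos: [0.4509, -0.1467, 0.1525]
ee_rot: [0.707, 0.023, 0.707, -0.023]
force: [-0.3, -0.4, -1.9]
opening: 0.0273
```

Emit:
{"op": "play_rows", "data": {"plan": [[0.7,0.0005,0,0,0,0,0],[0.7,0,0,0,0,0,0]]}}

```text
time: 54.35
tool_pos: [0.4511, -0.1468, 0.1523]
ee_rot: [0.707, 0.023, 0.707, -0.023]
force: [-0.3, 0.8, -0.8]
opening: 0.0272
```

Emit:
{"op": "play_rows", "data": {"plan": [[0.7,0.0003,0,0,0,0,0],[0.7,0,0,0,0,0,0],[0.34,0,0,0,0,0,0],[0.3,0,0,0,0,0,0],[0.25,0,0,0,0,0,0]]}}

```text
time: 54.98
tool_pos: [0.4509, -0.1467, 0.1517]
ee_rot: [0.707, 0.023, 0.707, -0.023]
force: [0.2, 0.4, 0.6]
opening: 0.0323
```

Emit:
{"op": "play_rows", "data": {"plan": [[0.2,0,0,0,0,0,0],[0,0,0,0,0,0,0],[-0.3,0,0,0,0,0,0],[-0.7,0,0,0,0,0,0],[-1,0,0,0,0,0,0]]}}

```text
time: 55.6
tool_pos: [0.4509, -0.1467, 0.1518]
ee_rot: [0.707, 0.023, 0.707, -0.023]
force: [-1.2, 0.1, -0.2]
opening: 0.0848
```

Emit:
{"op": "play_rows", "data": {"plan": [[-1,0,0,0,0,0,0],[-1,-0.01,0,0,0,0,0],[-1,-0.03,0,0,0,0,0],[-1,-0.04,0,0,0,0,0],[-1,-0.04,0,0,0,0,0]]}}

```text
time: 56.22
tool_pos: [0.4509, -0.1467, 0.2738]
ee_rot: [0.707, 0.023, 0.707, -0.023]
force: [-0.2, -0.0, 0.6]
opening: 0.0855
```

Emit:
{"op": "play_rows", "data": {"plan": [[-1,-0.03,0,0,0,0,0],[-1,0,0,0,0,0,0]]}}

```text
time: 56.48
tool_pos: [0.4523, -0.1475, 0.3053]
ee_rot: [0.709, 0.022, 0.705, -0.024]
force: [-0.5, 0.6, -0.5]
opening: 0.0851
```

```bash
python3 - <<'E'
from h import *
st=readout.state()
y,Rt=yawof(st);print(st['tool_pos'],y,st['force'],st['opening'],st['time'])
st2,im,d=snap('scene','s23.png')
c=im[80:290,180:470];cv2.imwrite('pics/s23c.png',cv2.resize(c,None,fx=2.7,fy=2.7,interpolation=cv2.INTER_CUBIC))
print('C',delta(st,[.383,.3015-.0015,.124]))
E
```

```text
[ 0.4523 -0.1475  0.3053] 86.2913567563425 [-0.4969  0.5791 -0.4778] 0.08507149953312335 56.475
C [ 0.1793  0.4427 -0.0991]
```

View pics/s23c.png

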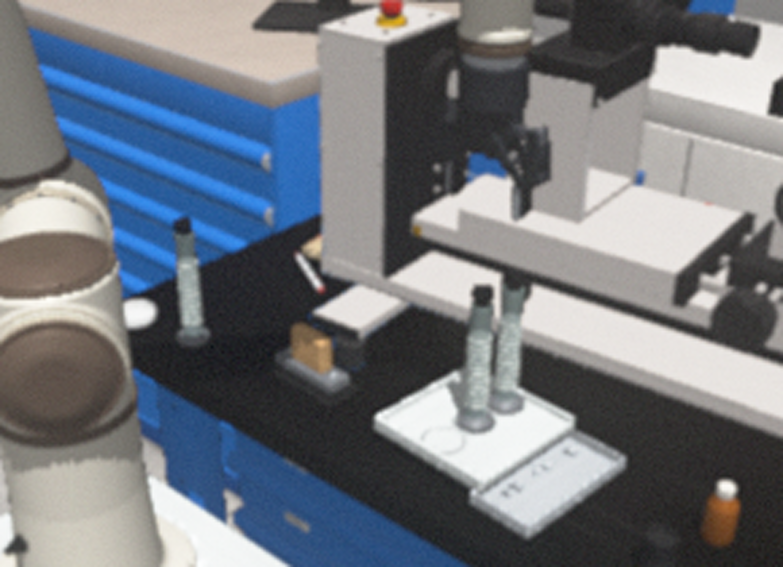

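Emit:
{"op": "play_rows", "data": {"plan": [[-1,0,0.03,-0.007,0,0,0],[-1,0,0.05,-0.011,0,0,0],[-1,0,0.05,-0.011,0,0,0],[-1,0,0.05,-0.011,0,0,0],[-1,0,0.05,-0.011,0,0,0]]}}

```text
time: 57.15
tool_pos: [0.4137, 0.0877, 0.3002]
ee_rot: [0.706, 0.023, 0.708, -0.023]
force: [0.8, -0.1, -0.7]
opening: 0.0853
```

Emit:
{"op": "play_rows", "data": {"plan": [[-1,0,0.05,-0.011,0,0,0],[-1,0,0.05,-0.011,0,0,0],[-1,0,0.05,-0.011,0,0,0],[-1,0,0.04,-0.01,0,0,0],[-1,0,0.0227,-0.0051,0,0,0]]}}

```text
time: 57.78
tool_pos: [0.3792, 0.303, 0.2999]
ee_rot: [0.706, 0.022, 0.708, -0.023]
force: [0.2, -0.0, -0.7]
opening: 0.0851
```

Emit:
{"op": "play_rows", "data": {"plan": [[-1,0.025,0,0,0,0,0],[-1,0.025,0,0,0,0,0],[-1,0,0,0,0,0,0],[-1,0,0,0,0,0,0],[-1,0,0,0,0,0,0]]}}

```text
time: 58.4
tool_pos: [0.3813, 0.3016, 0.2529]
ee_rot: [0.707, 0.023, 0.706, -0.023]
force: [-0.1, -0.2, 0.5]
opening: 0.0851
```

```bash
python3 - <<'E'
from h import *
st,im,d=snap('wrist','w24.png')
y,Rt=yawof(st);print(st['tool_pos'],y,st['force'],st['opening'],st['time'])
W=cloud('wrist',d,st)
m=(W[...,2]>.175)&(W[...,2]<.2)&(W[...,0]>.3)&(W[...,0]<.5)&(W[...,1]>.2)&(W[...,1]<.48)
n,lab,s,c=cv2.connectedComponentsWithStats(m.astype(np.uint8))
for i in range(1,n):
    if s[i,4]>60:
        v,u=np.nonzero(lab==i); zz=np.median(W[lab==i][:,2]); P=ray('wrist',np.c_[u,v],zz,st)[:,:2]
        (cc,rr)=cv2.minEnclosingCircle((P*1000).astype(np.float32)); print(s[i],c[i],zz,P.mean(0),cc,rr)
E
```

```text
[0.3813 0.3016 0.2529] 86.27927015121463 [-0.1051 -0.1847  0.5141] 0.08511866005206045 58.4
[ 298  188   36   38 1052] [315.6008 206.5409] 0.18416632041594708 [0.3811 0.3017] (381.2162780761719, 301.4703063964844) 13.68445873260498
```

View pics/w24.png

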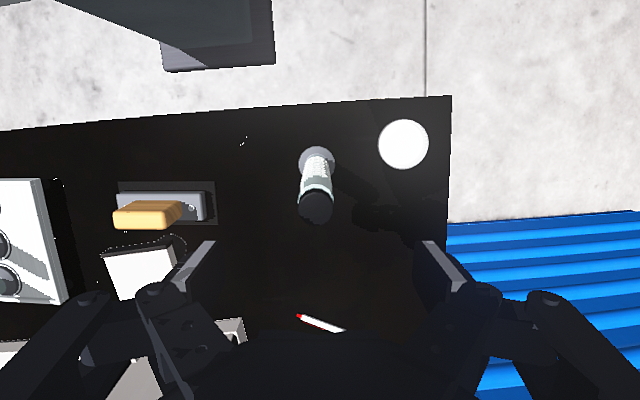

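Emit:
{"op": "play_rows", "data": {"plan": [[-1,0.03,-0.0022,0,0,0,0],[-1,0.04,0,0,0,0,0],[-1,0.035,0,0,0,0,0],[-1,0.016,0,0,0,0,0],[-1,0.0087,0,0,0,0,0]]}}

```text
time: 59.08
tool_pos: [0.381, 0.2994, 0.1222]
ee_rot: [0.707, 0.023, 0.707, -0.023]
force: [0.6, 0.8, 0.4]
opening: 0.0856
```

Emit:
{"op": "play_rows", "data": {"plan": [[-1,0,0,0,0,0,0],[-1,0,0,0,0,0,0],[-1,0,0,0,0,0,0]]}}

```text
time: 59.45
tool_pos: [0.3813, 0.2996, 0.1231]
ee_rot: [0.707, 0.023, 0.706, -0.023]
force: [-0.8, 0.7, -0.4]
opening: 0.0856
```

```bash
python3 - <<'E'
from h import *
st,im,d=snap('wrist','w25.png')
y,Rt=yawof(st);print(st['tool_pos'],y,st['force'])
c=im[150:400,120:520];cv2.imwrite('pics/c25.png',cv2.resize(c,None,fx=2,fy=2,interpolation=cv2.INTER_CUBIC))
E
```

```text
[0.3813 0.2996 0.1231] 86.2879928863298 [-0.8485  0.6647 -0.4324]
```

View pics/c25.png

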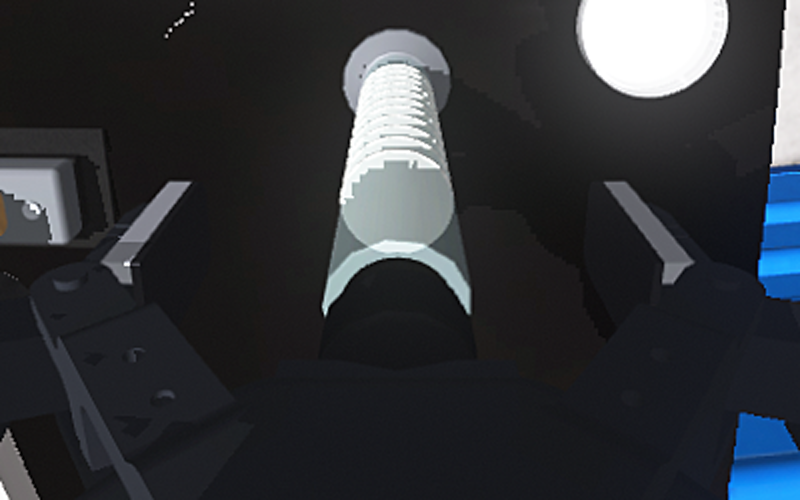

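Emit:
{"op": "play_rows", "data": {"plan": [[0,0,0,0,0,0,0],[0.2,0,0,0,0,0,0],[0.25,0,0,0,0,0,0],[0.3,0,0,0,0,0,0],[0.35,0,0,0,0,0,0]]}}

```text
time: 60.12
tool_pos: [0.3806, 0.2994, 0.1221]
ee_rot: [0.707, 0.023, 0.707, -0.023]
force: [-0.0, 0.2, -0.2]
opening: 0.0277
```

Emit:
{"op": "play_rows", "data": {"plan": [[0.5,0,0,0,0,0,0],[0.7,0,0,0,0,0,0],[0.7,0,0,0,0,0,0],[0.7,0,0,0,0,0,0]]}}

```text
time: 60.62
tool_pos: [0.3807, 0.2994, 0.1222]
ee_rot: [0.707, 0.023, 0.707, -0.023]
force: [0.3, 1.3, 0.9]
opening: 0.0271
```

Emit:
{"op": "play_rows", "data": {"plan": [[0.7,-0.004,0,0,0,0,0],[0.7,-0.008,0,0,0,0,0],[0.7,-0.012,0,0,0,0,0],[0.7,-0.015,0,0,0,0,0],[0.7,-0.015,0,0,0,0,0]]}}

```text
time: 61.25
tool_pos: [0.3808, 0.2994, 0.1775]
ee_rot: [0.707, 0.023, 0.706, -0.023]
force: [0.5, 1.0, -2.1]
opening: 0.0269
```

Emit:
{"op": "play_rows", "data": {"plan": [[0.7,-0.015,0,0,0,0,0],[0.7,-0.015,0,0,0,0,0],[0.7,-0.012,0,0,0,0,0],[0.7,-0.008,0,0,0,0,0],[0.7,-0.004,0,0,0,0,0]]}}

```text
time: 61.88
tool_pos: [0.3806, 0.2993, 0.2305]
ee_rot: [0.707, 0.023, 0.707, -0.023]
force: [-0.5, -0.2, -2.7]
opening: 0.0273
```

Emit:
{"op": "play_rows", "data": {"plan": [[0.7,0,-0.004,0.0004,0,0,0],[0.7,0,-0.01,0.001,0,0,0],[0.7,0,-0.014,0.0014,0,0,0],[0.7,0,-0.015,0.0015,0,0,0],[0.7,0,-0.015,0.0015,0,0,0]]}}

```text
time: 62.5
tool_pos: [0.3826, 0.2397, 0.23]
ee_rot: [0.707, 0.023, 0.707, -0.023]
force: [0.2, -0.7, -1.8]
opening: 0.027
```

Emit:
{"op": "play_rows", "data": {"plan": [[0.7,0,-0.015,0.0015,0,0,0],[0.7,0,-0.015,0.0015,0,0,0],[0.7,0,-0.015,0.0015,0,0,0],[0.7,0,-0.015,0.0015,0,0,0],[0.7,0,-0.015,0.0015,0,0,0]]}}

```text
time: 63.12
tool_pos: [0.3853, 0.1647, 0.2301]
ee_rot: [0.707, 0.023, 0.707, -0.023]
force: [0.0, 0.1, -2.1]
opening: 0.027
```

Emit:
{"op": "play_rows", "data": {"plan": [[0.7,0,-0.015,0.0015,0,0,0],[0.7,0,-0.015,0.0015,0,0,0],[0.7,0,-0.015,0.0015,0,0,0],[0.7,0,-0.015,0.0015,0,0,0],[0.7,0,-0.015,0.0015,0,0,0]]}}

```text
time: 63.75
tool_pos: [0.3878, 0.0894, 0.2301]
ee_rot: [0.707, 0.023, 0.707, -0.023]
force: [-0.7, 0.1, -2.3]
opening: 0.0271
```

Emit:
{"op": "play_rows", "data": {"plan": [[0.7,0,-0.015,0.0015,0,0,0],[0.7,0,-0.015,0.0015,0,0,0],[0.7,0,-0.015,0.0015,0,0,0],[0.7,0,-0.015,0.0015,0,0,0],[0.7,0,-0.015,0.0015,0,0,0]]}}

```text
time: 64.38
tool_pos: [0.3904, 0.0141, 0.2301]
ee_rot: [0.707, 0.023, 0.707, -0.023]
force: [0.9, 0.2, -1.7]
opening: 0.0271
```

Emit:
{"op": "play_rows", "data": {"plan": [[0.7,0,-0.015,0.0015,0,0,0],[0.7,0,-0.012,0.001,0,0,0],[0.7,0,-0.007,0.0005,0,0,0],[0.7,0,0,0,0,0,0],[0.7,0,0,0,0,0,0]]}}

```text
time: 65.0
tool_pos: [0.3913, -0.0188, 0.2301]
ee_rot: [0.707, 0.023, 0.707, -0.023]
force: [0.2, -0.5, -2.1]
opening: 0.0273
```

```bash
python3 - <<'E'
from h import *
snapfoot('w26.png',.1229)
E
```

```text
[ 0.3913 -0.0188  0.2301] 86.30779878840434 [ 0.2031 -0.4707 -2.1497] 0.027345532398116833 65.0
-0.003 0 u 347.9 523.4 vtop 415.6
0 0 u 348.9 523.9 vtop 426.1
0.003 0 u 349.9 524.4 vtop 436.6
-0.003 0.003 u 359.3 534.9 vtop 414.9
0 0.003 u 360.2 535.3 vtop 425.5
0.003 0.003 u 361.2 535.8 vtop 435.9
```

View pics/c_w26.png

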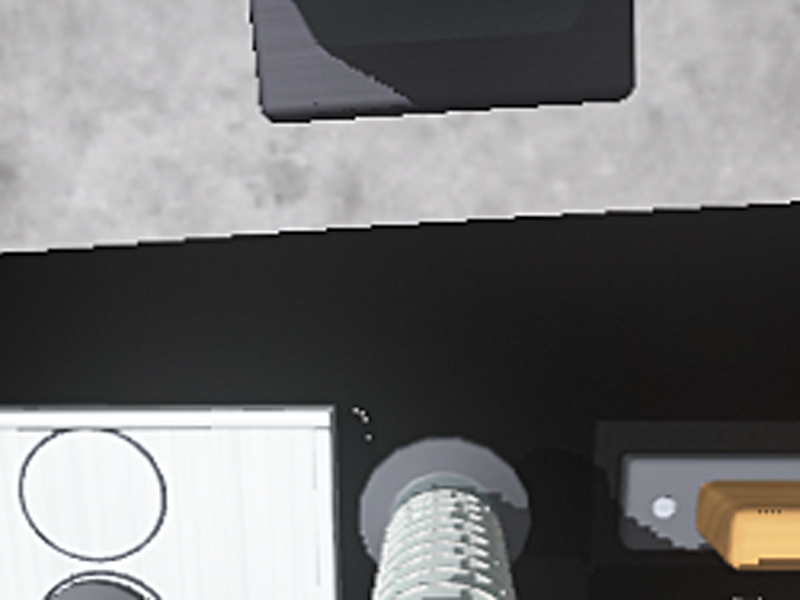

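Emit:
{"op": "play_rows", "data": {"plan": [[0.7,0,-0.004,0.0006,0,0,0],[0.7,0,-0.01,0.001,0,0,0],[0.7,0,-0.014,0.0012,0,0,0],[0.7,0,-0.014,0.0012,0,0,0],[0.7,0,-0.014,0.0012,0,0,0]]}}

```text
time: 65.68
tool_pos: [0.3929, -0.0766, 0.2301]
ee_rot: [0.707, 0.023, 0.707, -0.023]
force: [0.9, 0.6, -1.0]
opening: 0.0268
```

Emit:
{"op": "play_rows", "data": {"plan": [[0.7,0,-0.014,0.0012,0,0,0],[0.7,0,-0.014,0.0012,0,0,0],[0.7,0,-0.014,0.0012,0,0,0],[0.7,0,-0.012,0.0012,0,0,0],[0.7,0,-0.008,0.0012,0,0,0]]}}

```text
time: 66.3
tool_pos: [0.3949, -0.1383, 0.2301]
ee_rot: [0.707, 0.023, 0.707, -0.023]
force: [-0.1, -0.1, -2.4]
opening: 0.0268
```

Emit:
{"op": "play_rows", "data": {"plan": [[0.7,0,-0.0055,0.001,0,0,0],[0.7,0,0,0,0,0,0],[0.7,0.004,0,0,0,0,0],[0.7,0.01,0,0,0,0,0],[0.7,0.014,0,0,0,0,0]]}}

```text
time: 66.92
tool_pos: [0.3955, -0.1429, 0.2012]
ee_rot: [0.707, 0.023, 0.707, -0.023]
force: [1.3, -0.8, -1.6]
opening: 0.0272
```

Emit:
{"op": "play_rows", "data": {"plan": [[0.7,0.014,0,0,0,0,0],[0.7,0.012,0,0,0,0,0],[0.7,0.008,0,0,0,0,0],[0.7,0.005,0,0,0,0,0],[0.7,0,0,0,0,0,0]]}}

```text
time: 67.55
tool_pos: [0.3954, -0.1431, 0.1629]
ee_rot: [0.707, 0.023, 0.707, -0.023]
force: [-0.1, -0.2, -1.5]
opening: 0.0272
```

```bash
python3 - <<'E'
from h import *
st,im,d=snap('wrist','w27.png')
y,Rt=yawof(st);print(st['tool_pos'],y,st['force'],st['opening'],st['time'])
c=im[80:330,180:430];cv2.imwrite('pics/c27.png',cv2.resize(c,None,fx=3,fy=2.4,interpolation=cv2.INTER_CUBIC))
E
```

```text
[ 0.3954 -0.1431  0.1629] 86.28658047330384 [-0.0775 -0.1532 -1.4694] 0.02720612603641626 67.55
```

View pics/c27.png

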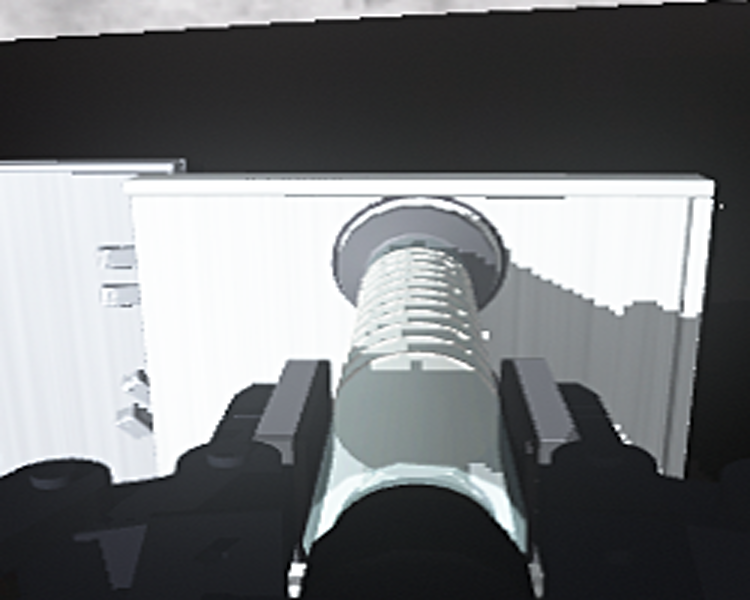

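Emit:
{"op": "play_rows", "data": {"plan": [[0.7,0.002,0,0.0015,0,0,0],[0.7,0.003,0,0,0,0,0],[0.7,0.003,0,0,0,0,0],[0.7,0.001,0,0,0,0,0],[0.7,0,0,0,0,0,0]]}}

```text
time: 68.22
tool_pos: [0.3969, -0.1431, 0.1539]
ee_rot: [0.707, 0.023, 0.707, -0.023]
force: [0.7, -0.4, -1.8]
opening: 0.0268
```

Emit:
{"op": "play_rows", "data": {"plan": [[0.7,0.001,0,0,0,0,0],[0.7,0.0006,0,0,0,0,0],[0.7,0,0,0,0,0,0]]}}

```text
time: 68.6
tool_pos: [0.397, -0.1432, 0.1525]
ee_rot: [0.707, 0.023, 0.707, -0.023]
force: [-0.1, 0.4, -1.8]
opening: 0.0269
```

Emit:
{"op": "play_rows", "data": {"plan": [[0.7,0.0005,0,0,0,0,0],[0.7,0,0,0,0,0,0]]}}

```text
time: 68.85
tool_pos: [0.3971, -0.1432, 0.1522]
ee_rot: [0.707, 0.023, 0.707, -0.023]
force: [0.1, -0.2, -0.9]
opening: 0.027
```

```bash
python3 - <<'E'
from h import *
st,im,d=snap('wrist','w28.png')
y,Rt=yawof(st);print(st['tool_pos'],y,st['force'],st['opening'],st['time'])
c=im[120:230,250:400];cv2.imwrite('pics/c28.png',cv2.resize(c,None,fx=5,fy=5,interpolation=cv2.INTER_CUBIC))
E
```

```text
[ 0.3971 -0.1432  0.1522] 86.28959672611379 [ 0.1186 -0.1651 -0.9487] 0.026951185597759424 68.85
```

View pics/c28.png

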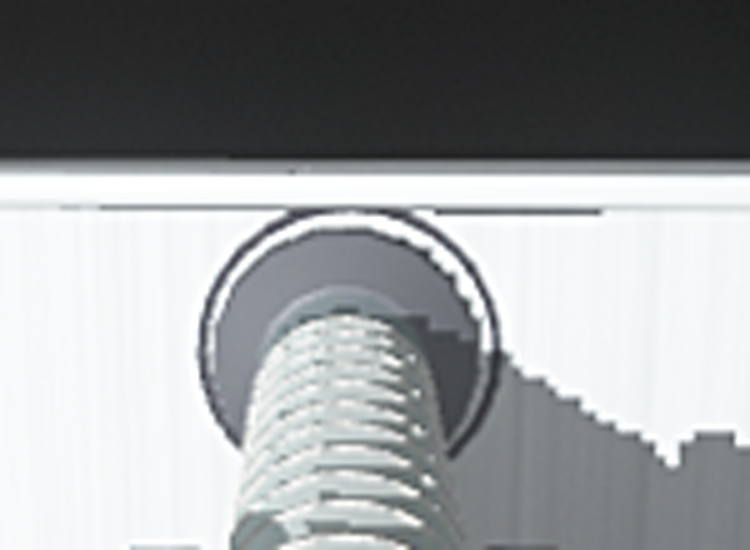

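Emit:
{"op": "play_rows", "data": {"plan": [[0.7,0.0003,0,0,0,0,0],[0.7,0,0,0,0,0,0],[0.34,0,0,0,0,0,0],[0.3,0,0,0,0,0,0],[0.25,0,0,0,0,0,0]]}}

```text
time: 69.53
tool_pos: [0.3969, -0.1432, 0.1516]
ee_rot: [0.707, 0.023, 0.707, -0.023]
force: [-0.2, -0.4, -0.1]
opening: 0.032
```

Emit:
{"op": "play_rows", "data": {"plan": [[0.2,0,0,0,0,0,0],[0,0,0,0,0,0,0],[-0.3,0,0,0,0,0,0],[-0.7,0,0,0,0,0,0],[-1,0,0,0,0,0,0]]}}

```text
time: 70.15
tool_pos: [0.397, -0.1432, 0.1517]
ee_rot: [0.707, 0.023, 0.707, -0.023]
force: [0.1, -0.3, -0.1]
opening: 0.0855
```

Emit:
{"op": "play_rows", "data": {"plan": [[-1,0,0,0,0,0,0],[-1,-0.01,0,0,0,0,0],[-1,-0.03,0,0,0,0,0],[-1,-0.04,0,0,0,0,0],[-1,-0.02,0,0,0,0,0]]}}

```text
time: 70.78
tool_pos: [0.3978, -0.1438, 0.2549]
ee_rot: [0.708, 0.022, 0.705, -0.024]
force: [0.1, -0.9, -0.3]
opening: 0.0854
```

Emit:
{"op": "play_rows", "data": {"plan": [[1,0,0,0,0,0,0],[1,0,0,0,0,0,0],[1,0,0,0,0,0,0],[1,0,0,0,0,0,0],[1,0,0,0,0,0,0]]}}

```text
time: 71.4
tool_pos: [0.3968, -0.1431, 0.2513]
ee_rot: [0.706, 0.023, 0.707, -0.023]
force: [0.0, 0.1, 0.9]
opening: -0.0001
```

```bash
python3 - <<'E'
from h import *
st,im,d=snap('wrist','w29.png')
y,Rt=yawof(st);print(st['tool_pos'],y,st['force'],st['opening'],st['time'])
st,im,d=snap('scene','s29.png')
c=im[80:290,180:470];cv2.imwrite('pics/s29c.png',cv2.resize(c,None,fx=2.7,fy=2.7,interpolation=cv2.INTER_CUBIC))
E
```

```text
[ 0.3968 -0.1431  0.2513] 86.285724935245 [0.0443 0.1239 0.87  ] -6.449149555917309e-05 71.4
```

View pics/w29.png

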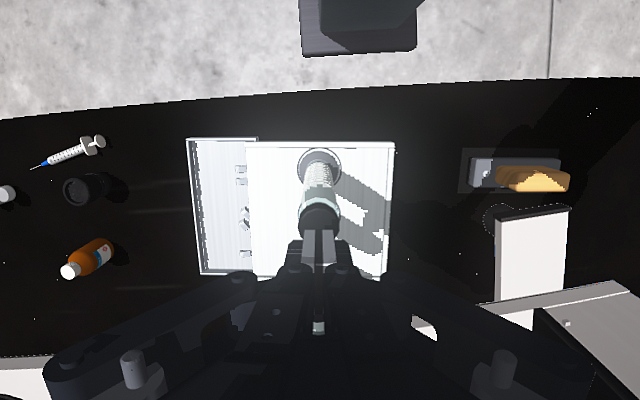

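View pics/s29c.png

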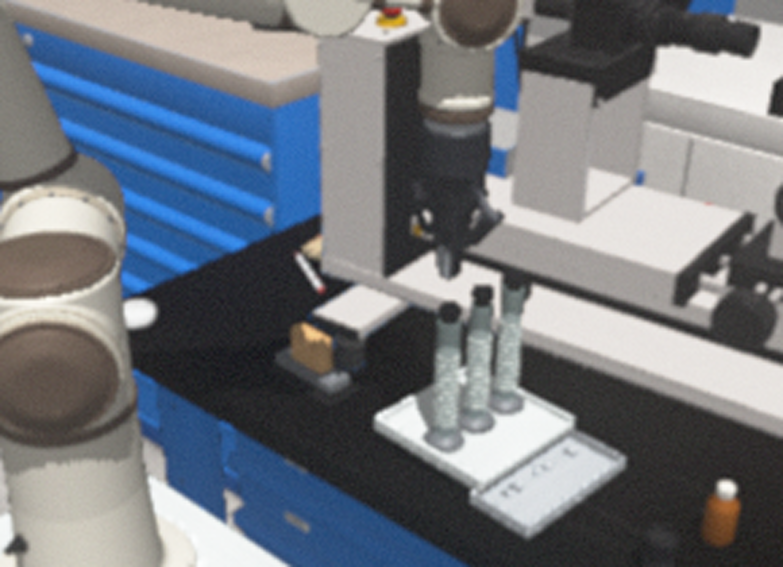

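Emit:
{"op": "play_rows", "data": {"plan": [[1,0.012,0,0.001,0,0,0],[1,0.012,0,0,0,0,0],[1,0.006,0,0,0,0,0],[1,0.003,0,0,0,0,0],[1,0,0,0,0,0,0]]}}

```text
time: 72.12
tool_pos: [0.3979, -0.1432, 0.2186]
ee_rot: [0.707, 0.023, 0.707, -0.023]
force: [-0.4, -0.9, -0.3]
opening: -0.0002
```

```bash
python3 - <<'E'
from h import *
st,im,d=snap('wrist','w30.png')
y,Rt=yawof(st);print(st['tool_pos'],y,st['force'],st['opening'],st['time'])
c=im[130:330,220:420];cv2.imwrite('pics/c30.png',cv2.resize(c,None,fx=3,fy=3,interpolation=cv2.INTER_CUBIC))
E
```

```text
[ 0.3979 -0.1432  0.2186] 86.28795728811589 [-0.4411 -0.8635 -0.252 ] -0.0001665836602596232 72.125
```

View pics/c30.png

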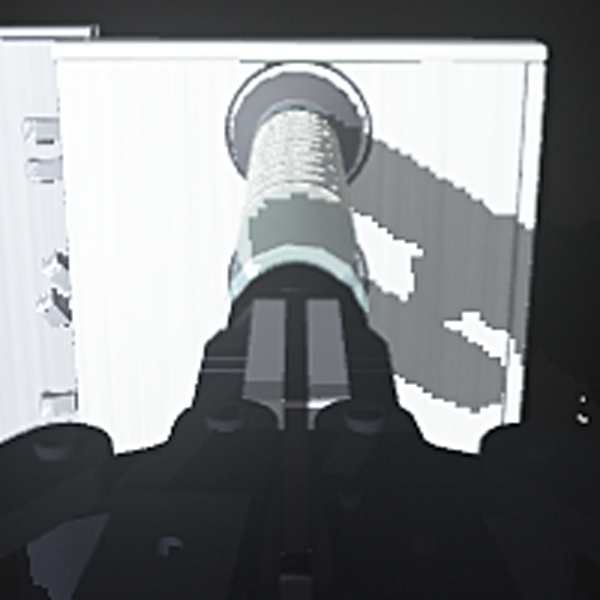

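Emit:
{"op": "play_rows", "data": {"plan": [[1,0.001,0,-0.002,0,0,0],[1,0.0015,0,0,0,0,0],[1,0.001,0,0,0,0,0],[1,0,0,0,0,0,0]]}}

```text
time: 72.68
tool_pos: [0.3959, -0.1431, 0.2151]
ee_rot: [0.707, 0.023, 0.707, -0.023]
force: [0.6, 0.3, 0.2]
opening: 0.0001
```

Emit:
{"op": "play_rows", "data": {"plan": [[1,0.001,0,0,0,0,0],[1,0.001,0,0,0,0,0],[1,0,0,0,0,0,0]]}}

```text
time: 73.05
tool_pos: [0.3962, -0.1433, 0.2137]
ee_rot: [0.707, 0.023, 0.707, -0.023]
force: [-0.3, 0.2, 3.1]
opening: -0.0002
```

Emit:
{"op": "play_rows", "data": {"plan": [[1,0.001,0,0,0,0,0],[1,0.001,0,0,0,0,0],[1,0,0,0,0,0,0]]}}

```text
time: 73.42
tool_pos: [0.3961, -0.1432, 0.2112]
ee_rot: [0.707, 0.023, 0.707, -0.023]
force: [0.9, -0.8, 3.4]
opening: 0.0001
```

Emit:
{"op": "play_rows", "data": {"plan": [[1,0.001,0,0,0,0,0],[1,0.001,0,0,0,0,0],[1,0,0,0,0,0,0]]}}

```text
time: 73.8
tool_pos: [0.396, -0.1431, 0.209]
ee_rot: [0.707, 0.023, 0.707, -0.023]
force: [0.3, 0.1, 3.2]
opening: 0.0002
```

Emit:
{"op": "play_rows", "data": {"plan": [[1,0.001,0,0,0,0,0],[1,0.0005,0,0,0,0,0],[1,0,0,0,0,0,0]]}}

```text
time: 74.18
tool_pos: [0.3961, -0.1432, 0.208]
ee_rot: [0.707, 0.023, 0.707, -0.023]
force: [-1.1, 0.3, 5.8]
opening: 0.0004
```

Emit:
{"op": "play_rows", "data": {"plan": [[1,0.0006,0,0,0,0,0],[1,0,0,0,0,0,0]]}}

```text
time: 74.42
tool_pos: [0.3963, -0.1434, 0.208]
ee_rot: [0.707, 0.023, 0.706, -0.023]
force: [-1.3, -0.2, 7.5]
opening: -0.0003
```

Emit:
{"op": "play_rows", "data": {"plan": [[1,0.0005,0,0,0,0,0],[1,0,0,0,0,0,0]]}}

```text
time: 74.68
tool_pos: [0.3966, -0.1436, 0.208]
ee_rot: [0.707, 0.022, 0.706, -0.023]
force: [-0.8, 0.1, 9.8]
opening: 0.0001
```

Emit:
{"op": "play_rows", "data": {"plan": [[1,0.0007,0,0,0,0,0],[1,0,0,0,0,0,0],[1,-0.002,0,0,0,0,0],[1,-0.01,0,0,0,0,0],[1,-0.02,0,0,0,0,0]]}}

```text
time: 75.3
tool_pos: [0.3951, -0.1425, 0.2371]
ee_rot: [0.706, 0.024, 0.708, -0.022]
force: [0.2, -0.6, 0.8]
opening: -0.0003
```

Emit:
{"op": "play_rows", "data": {"plan": [[1,0,0,0.027,0,0,0],[1,0,0,0.027,0,0,0],[1,0,0,0,0,0,0],[1,0,0,0,0,0,0]]}}

```text
time: 75.8
tool_pos: [0.4491, -0.1464, 0.2375]
ee_rot: [0.706, 0.023, 0.707, -0.023]
force: [-0.4, -0.7, 0.1]
opening: -0.0001
```

```bash
python3 - <<'E'
from h import *
st,im,d=snap('wrist','w31.png')
y,Rt=yawof(st);print(st['tool_pos'],y,st['force'],st['opening'],st['time'])
print(delta(st,[.450,-.1467,.2175]))
c=im[80:330,200:440];cv2.imwrite('pics/c31.png',cv2.resize(c,None,fx=2.4,fy=2.4,interpolation=cv2.INTER_CUBIC))
E
```

```text
[ 0.4491 -0.1464  0.2375] 86.29681491229287 [-0.3742 -0.7031  0.0711] -0.00010549612424091489 75.8
[ 0.02   -0.0003  0.001 ]
```

View pics/c31.png

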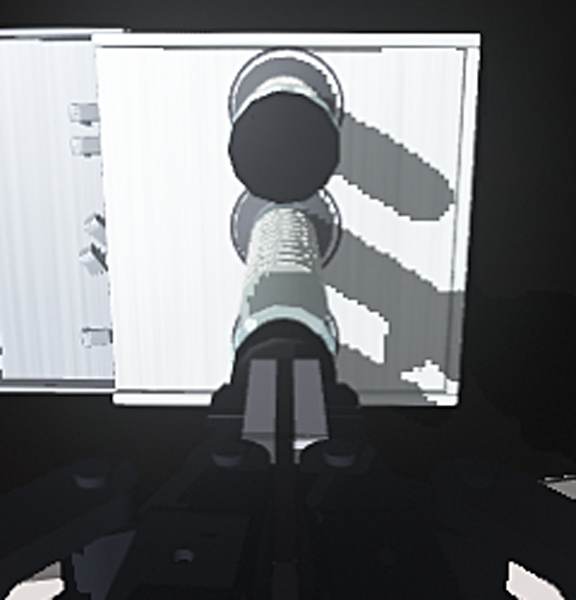

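Emit:
{"op": "play_rows", "data": {"plan": [[1,0.01,0,0.0005,0,0,0],[1,0.006,0,0,0,0,0],[1,0.0035,0,0,0,0,0],[1,0,0,0,0,0,0],[1,0.001,0,0,0,0,0]]}}

```text
time: 76.47
tool_pos: [0.4505, -0.1468, 0.2176]
ee_rot: [0.707, 0.023, 0.707, -0.023]
force: [0.1, 0.6, 0.6]
opening: 0.0002
```

Emit:
{"op": "play_rows", "data": {"plan": [[1,0.001,0,0,0,0,0],[1,0.001,0,0,0,0,0],[1,0.001,0,0,0,0,0],[1,0.001,0,0,0,0,0],[1,0,0,0,0,0,0]]}}

```text
time: 77.1
tool_pos: [0.4505, -0.1468, 0.2137]
ee_rot: [0.707, 0.023, 0.707, -0.023]
force: [-1.1, 0.4, 3.0]
opening: -0.0001
```

Emit:
{"op": "play_rows", "data": {"plan": [[1,0.001,0,0,0,0,0],[1,0.001,0,0,0,0,0],[1,0.001,0,0,0,0,0],[1,0.0007,0,0,0,0,0],[1,0,0,0,0,0,0]]}}

```text
time: 77.72
tool_pos: [0.4504, -0.1467, 0.2096]
ee_rot: [0.707, 0.023, 0.707, -0.023]
force: [-0.2, -0.8, 2.5]
opening: -0.0002
```

Emit:
{"op": "play_rows", "data": {"plan": [[1,0.0007,0,0,0,0,0],[1,0.0007,0,0,0,0,0],[1,0,0,0,0,0,0]]}}

```text
time: 78.1
tool_pos: [0.4504, -0.1467, 0.2082]
ee_rot: [0.707, 0.023, 0.707, -0.023]
force: [0.4, 0.3, 4.3]
opening: -0.0004
```

Continue to the hard stop, then go over to ring 2's cylinder.

Emit:
{"op": "play_rows", "data": {"plan": [[1,0.0008,0,0,0,0,0],[1,0.0008,0,0,0,0,0],[1,0.0007,0,0,0,0,0],[1,0,0,0,0,0,0]]}}

```text
time: 78.6
tool_pos: [0.4513, -0.1472, 0.208]
ee_rot: [0.708, 0.022, 0.706, -0.023]
force: [-1.8, 0.5, 12.4]
opening: -0.0003
```

Emit:
{"op": "play_rows", "data": {"plan": [[1,0,0,0,0,0,0],[1,-0.002,0,0,0,0,0],[1,-0.01,0,0,0,0,0],[1,-0.02,0,0,0,0,0],[1,0,0,0,0,0,0]]}}

```text
time: 79.22
tool_pos: [0.451, -0.1471, 0.2393]
ee_rot: [0.708, 0.022, 0.706, -0.023]
force: [0.8, -0.2, -0.1]
opening: -0.0002
```

Emit:
{"op": "play_rows", "data": {"plan": [[1,0,0,0.028,0,0,0],[1,0,0,0.0294,0,0,0],[1,0,0,0,0,0,0],[1,0,0,0,0,0,0]]}}

```text
time: 79.72
tool_pos: [0.5068, -0.1501, 0.237]
ee_rot: [0.706, 0.023, 0.707, -0.023]
force: [1.2, -0.5, 0.2]
opening: 0.0001
```

```bash
python3 - <<'E'
from h import *
st,im,d=snap('wrist','w32.png')
y,Rt=yawof(st);print(st['tool_pos'],y,st['force'],st['opening'],st['time'])
print(delta(st,[.5078,-.1504,.2175]))
c=im[80:330,200:440];cv2.imwrite('pics/c32.png',cv2.resize(c,None,fx=2.4,fy=2.4,interpolation=cv2.INTER_CUBIC))
E
```

```text
[ 0.5068 -0.1501  0.237 ] 86.29709228425806 [ 1.2449 -0.4575  0.2314] 6.085384324310303e-05 79.725
[ 0.0195 -0.0003  0.001 ]
```

View pics/c32.png

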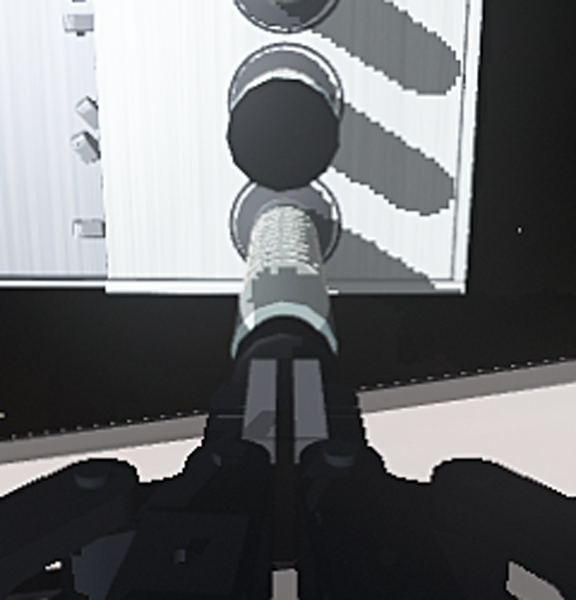

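Emit:
{"op": "play_rows", "data": {"plan": [[1,0.01,0,0.0005,0,0,0],[1,0.006,0,0,0,0,0],[1,0.003,0,0,0,0,0],[1,0,0,0,0,0,0],[1,0.001,0,0,0,0,0]]}}

```text
time: 80.4
tool_pos: [0.5083, -0.1505, 0.2183]
ee_rot: [0.707, 0.023, 0.707, -0.023]
force: [-0.5, 0.1, -0.7]
opening: -0.0001
```

Emit:
{"op": "play_rows", "data": {"plan": [[1,0.001,0,0,0,0,0],[1,0.001,0,0,0,0,0],[1,0.001,0,0,0,0,0],[1,0.001,0,0,0,0,0],[1,0,0,0,0,0,0]]}}

```text
time: 81.03
tool_pos: [0.5084, -0.1505, 0.2145]
ee_rot: [0.707, 0.023, 0.706, -0.023]
force: [-0.4, 0.6, 3.9]
opening: 0.0003
```

Emit:
{"op": "play_rows", "data": {"plan": [[1,0.001,0,0,0,0,0],[1,0.001,0,0,0,0,0],[1,0.001,0,0,0,0,0],[1,0.001,0,0,0,0,0],[1,0,0,0,0,0,0]]}}

```text
time: 81.65
tool_pos: [0.5081, -0.1504, 0.2098]
ee_rot: [0.707, 0.023, 0.707, -0.023]
force: [0.6, -0.7, 2.3]
opening: 0.0002
```

Emit:
{"op": "play_rows", "data": {"plan": [[1,0.0008,0,0,0,0,0],[1,0.0008,0,0,0,0,0],[1,0.0006,0,0,0,0,0],[1,0,0,0,0,0,0]]}}

```text
time: 82.15
tool_pos: [0.5082, -0.1505, 0.208]
ee_rot: [0.707, 0.023, 0.707, -0.023]
force: [-0.3, 1.0, 5.6]
opening: 0.0004
```

Emit:
{"op": "play_rows", "data": {"plan": [[1,0.0008,0,0,0,0,0],[1,0.0008,0,0,0,0,0],[1,0,0,0,0,0,0],[1,0,0,0,0,0,0]]}}

```text
time: 82.65
tool_pos: [0.5089, -0.1509, 0.208]
ee_rot: [0.708, 0.022, 0.706, -0.023]
force: [-1.7, 0.8, 10.7]
opening: 0.0001
```

Emit:
{"op": "play_rows", "data": {"plan": [[1,-0.002,0,0,0,0,0],[1,-0.01,0,0,0,0,0],[1,-0.04,0,0,0,0,0],[1,-0.04,0,0,0,0,0],[1,-0.02,0.02,-0.02,0,0,0]]}}

```text
time: 83.28
tool_pos: [0.4902, -0.13, 0.3206]
ee_rot: [0.708, 0.023, 0.706, -0.024]
force: [0.3, -0.3, 0.5]
opening: -0.0002
```

Emit:
{"op": "play_rows", "data": {"plan": [[1,0,0.04,-0.02,0,0,0],[1,0,0.04,-0.02,0,0,0],[1,0,0.03,-0.01,0,0,0],[1,0,0,0,0,0,0],[1,0,0,0,0,0,0]]}}

```text
time: 83.9
tool_pos: [0.4468, -0.0166, 0.3181]
ee_rot: [0.707, 0.023, 0.707, -0.023]
force: [-0.3, 0.4, -0.3]
opening: 0.0001
```

Emit:
{"op": "play_rows", "data": {"plan": [[1,0,0,0,0,0,0],[1,0,0,0,0,0,0],[1,0,0,0,0,0,0]]}}

```text
time: 84.28
tool_pos: [0.4468, -0.0166, 0.3181]
ee_rot: [0.707, 0.023, 0.707, -0.023]
force: [0.3, -1.2, 0.1]
opening: 0.0002
```

```bash
python3 - <<'E'
from h import *
st,im,d=snap('wrist','w33.png')
y,Rt=yawof(st);print(st['tool_pos'],y,st['force'],st['opening'],st['time'])
z=np.load('last_wrist.npz')
P,r,zm=orange('wrist',z,st,(.3,.5,0,.2)); print('scraper',len(P),r,zm)
W=cloud('wrist',d,st)
m=(W[...,2]>.19)&(W[...,2]<.23)&(W[...,0]>.3)&(W[...,0]<.56)&(W[...,1]>-.25)&(W[...,1]<-.05)
n,lab,s,c=cv2.connectedComponentsWithStats(m.astype(np.uint8))
for i in range(1,n):
    if s[i,4]>60:
        zz=np.median(W[lab==i][:,2]);v,u=np.nonzero(lab==i);P=ray('wrist',np.c_[u,v],zz,st)[:,:2];print(s[i],zz,P.mean(0))
st,im,d=snap('scene','s33.png')
c=im[80:290,180:470];cv2.imwrite('pics/s33c.png',cv2.resize(c,None,fx=2.7,fy=2.7,interpolation=cv2.INTER_CUBIC))
E
```

```text
[ 0.4468 -0.0166  0.3181] 86.24590179573623 [ 0.2562 -1.2257  0.0894] 0.00017806861660808867 84.275
scraper 891 ((419.2467041015625, 99.12223815917969), (62.08286666870117, 20.54749298095703), 86.71508026123047) 0.07377331502490947
[ 144  127   41   35 1072] 0.2074849915088736 [ 0.399  -0.1365]
[153 189  37  35 969] 0.2074365151074069 [ 0.4515 -0.1405]
[162 247  35  35 883] 0.2073091638937587 [ 0.5064 -0.1439]
```

View pics/w33.png

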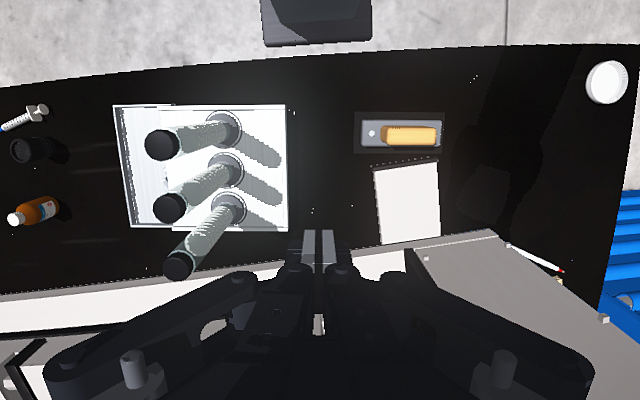

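View pics/s33c.png

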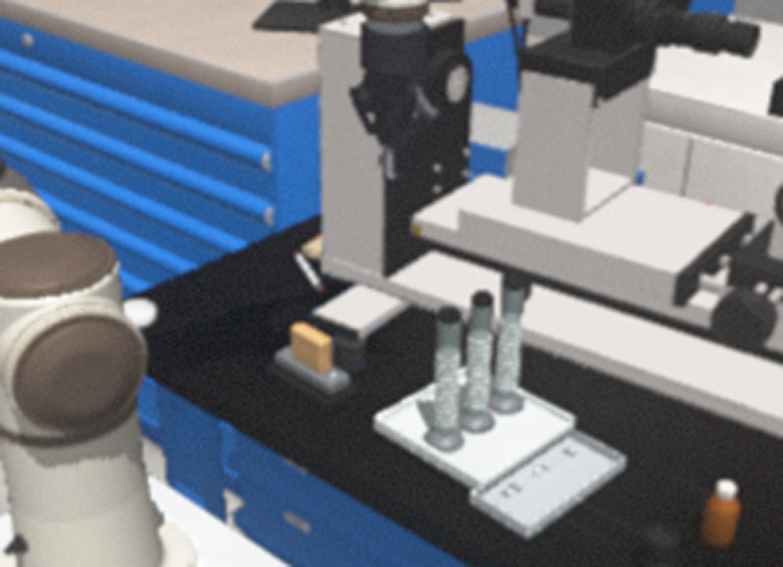

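```bash
python3 - <<'E'
import cv2
im=cv2.imread('pics/w33.png')
a=im[95:235,110:300];cv2.imwrite('pics/f1.png',cv2.resize(a,None,fx=4,fy=4,interpolation=cv2.INTER_CUBIC))
E
```

```text
(no output)
```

View pics/f1.png

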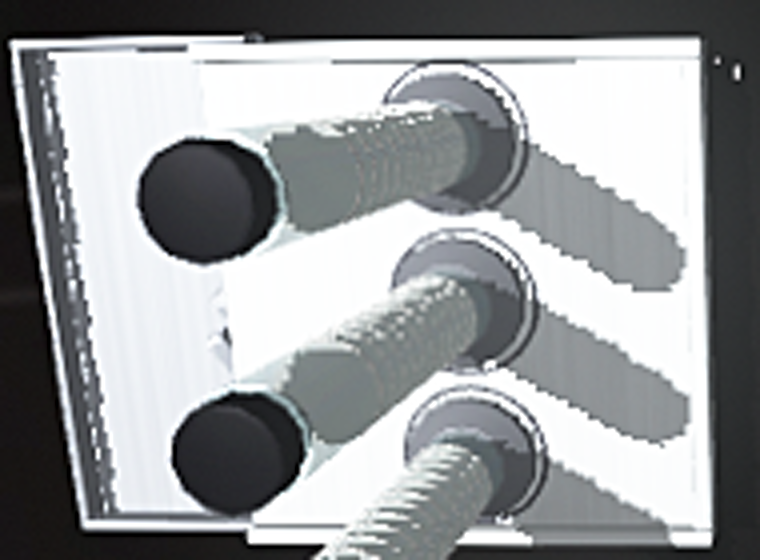

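All three feet sit inside their ring marks, and the scraper is on its pad. I'm handing the job in.

```bash
python3 - <<'E'
from h import *
print(readout.state()['time']); print(bot.close_job())
E
```

```text
84.375
the job is handed in; nothing more can be done
None
```

The job is done and handed in at 84 s of robot time; none of my last checks failed.

- **Chips:** All five went into the tray in two strokes, moved only by the scraper.
- **Scraper:** I put it back on its pad. It was then knocked about 22 mm aside, so I put it back again before carrying any cylinder. At the end it lay within about 2 mm of the pad's centre.
- **Cylinders:** All three stand on the plate, each foot inside its ring mark in the last picture. They were carried upright at about 0.12 m/s.
- **Stoppers:** Each was pressed until it stopped moving, at 208 mm above the bench (178 mm above the plate top plus 30 mm), with 10 to 12 N. The depth picture puts all three tops at about 207 mm.
- **Other things:** Nothing was knocked over. The bottle, lens barrel and dish looked undisturbed in the last picture, though I did not measure their positions.

The wrist camera's position readings were off by about 2 mm sideways. I corrected for that by sight at each grasp and placing.

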